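Tighten the nut at the bottom of the pump head's bore

TASK

Take the long T-handled socket wrench out of its wooden stand, feel its socket down over the nut at the bottom of the blue pump head's deep bore without pressing hard, and turn the nut clockwise until it is nipped up against its stop with about 0.4 N m, no harder: the thread is delicate. Then stand the wrench upright in its stand again; leave the bottle, timer and tape roll where they are.

Things in the scene. Friction and masses are not known exactly. Their poses are not given: they have to be found in the camera images.
- bore_mouth (a point): the centre of the bore's round mouth, on top of the fixed pump head, 110 mm above the bench. The bore is vertical, 44 mm across and 80 mm deep. At its bottom, on the axis, stands a steel hexagon nut, 27 mm across flats, 31 mm across corners, 19 mm high, its top edge slightly chamfered: its top is 61 mm below the mouth. Its flats stand at any angle, whatever this point's yaw
- pump_head: fixed blue upright barrel, 80 mm across and 110 mm high, on a grey square flange 116 mm wide and 14 mm thick, with two brass hose barbs at its sides (along y, reaching 70 mm from the axis, 62 mm above the bench); origin under its centre, on the bench
- nut (a joint): turn of the nut in rad: negative while loose (starts between -0.8 and -0.45); it grows as the nut turns clockwise seen from above and is 0 at the hard stop, where it is tight. About 0.12 N m turns it; it stays where left, and does not rise or sink. At the stop the torque climbs by about 0.15 N m for each 0.02 rad of the hand; 0.4 N m is right, over 0.6 strips it. A 12 mm stud end stands 3.5 mm above it
- wrench_handle (a point): the centre of the handle of the loose socket wrench (210 to 340 g, upright in its stand at the start): a red bar 76 mm long (along this point's x), 18 mm thick (y) and 26 mm high (z, up), 140 mm above the socket's open end. Its x axis starts within 0.6 rad of world x. Below it a 14 mm shank (a 20 mm black collar for the first 7 mm) runs down to the socket
- wrench_foot (a point): the centre of the socket's open lower end (z up the shank). The socket is round, 41 mm across, 41 mm high; its hexagon mouth is 28.5 mm across flats, 25 mm deep, with a corner towards x. Within about 6 degrees of the nut's flats it slips over the nut, down to the bore's floor 80 mm below the mouth; else it stops on the nut's top, 60 to 66 mm below the mouth
- wrench: the whole wrench, 153 mm high; origin at the centre of the socket's open end, z up the shank
- well_floor (a point): the centre of the floor of the round well in the tool stand, a fixed wooden block 82 mm square and 44 mm high on a thin black foot; the well is 47 mm across and 32 mm deep, its floor 12 mm above the bench. The wrench stands on this floor
- filter_flask: fixed obstacle to go round or over: glass filter flask, 129 x 143 mm, 205 mm high; origin under its centre. Its hose and two fixed beakers, 100 mm high, stand to the left of it
- wash_bottle: fixed obstacle: white wash bottle with a bent spout, 67 x 95 mm, 183 mm high; origin under its centre
- salt_bottle: bystander: white plastic bottle with a blue cap, 62 mm wide, 125 mm high; origin under its centre
- timer: bystander: flat white timer 66 x 62 x 14 mm; origin under its centre
- tape_roll: bystander: roll of yellow tape 66 mm across, 18 mm high; origin under its centre
There are look-alikes about, which are no part of the job. Leave any green look-alike of the pump_head alone.

How it is judged:
On the way, in this order (a step that is already met when the one before it is completed fails the run):
1. the wrench's socket is right down over the nut (z of wrench_foot in the frame of bore_mouth below -0.07 m and horizontal distance between wrench_foot and bore_mouth below 0.004 m), for 0.1 s.
2. the nut is nipped up against its stop by the wrench (aim at 0.4 N m; 25 N summed over the nut's faces is about 0.27 N m) (value of joint nut above -0.025 rad and z of wrench_foot in the frame of bore_mouth below -0.066 m and contact force between wrench and nut above 25 N), for 0.1 s.
At the end, for the whole second after the job is handed in: the nut is within 0.04 rad of its stop, and the wrench stands upright (within 0.08 rad) and still in the stand, its open end within 7 mm of the centre of the well's floor (value of joint nut above -0.04 rad and distance between wrench_foot and well_floor below 0.007 m and angle between wrench's own z axis and vertical below 0.08 rad and linear speed of wrench below 0.02 m/s); the robot touches nothing.
It fails at once if the wrench loads the nut, by pressing or turning, with more than 60 N (summed over its faces; turning with 0.6 N m does that) (contact force between wrench and nut above 60 N).
It fails at once if the wrench presses on the pump head with more than 40 N (contact force between wrench and pump_head above 40 N).
It fails at once if the bottle, the timer or the tape roll is moved by more than 15 mm (distance of any of salt_bottle, timer, tape_roll from where it was at the start of the episode above 0.015 m).
It also fails if it takes over 72 s, if anything falls off the work surface, if the arm or the gripper's body presses on something with over 40 N, if the wrist force passes 120 N, or if a joint passes its speed limit or range.

ROBOT

A 7-joint arm with a two-finger parallel gripper is mounted at the origin on a cart in front of the work surface, level with it; the furniture and walls round the work are solid. World frame = base frame: x ahead of the robot, y to its left, z up, the work surface at z = 0. Lengths are in m, angles in rad, forces in N, time in s.
With the tool pointing down it reaches from about 0.35 to 0.9 m from the base axis. Payload 8.1 kg.
Tool frame: the origin (TCP) lies on the centre line of the jaws, within the pads' length; the fingertips stand 25 mm ahead of it and the grasp point (between the pads) lies 6 mm ahead of it (ctrl.tips_ahead is the distance from the TCP to the fingertips, in m); z points along the fingers, x is the direction in which the jaws open and shut, and the axes are right-handed (so a half turn about z gives the same grasp; the last joint's range is limited). The gripper opens to 92 mm and grips with 3 to 60 N. Pads are 19 mm wide; open, the fingers measure 130 mm over their backs; the gripper's body (75 mm by 190 mm) begins 47 mm behind the grasp point.
Start: joints at [-1.369, 0.434, 0.025, 1.573, -0.012, 1.134, -0.075], TCP at [0.188, 0.596, 0.252] pointing down, gripper open.
Joint ranges: [-2.62, 2.62], [-0.44, 2.09], [-1.27, 1.32], [0.08, 2.57], [-1.32, 4.46], [0.12, 2], [-2.74, 2.74]. Speed limits (rad/s): [2.22, 2.22, 3.01, 3.01, 3.14, 3.14, 3.14].

INTERFACE

Orientations are given as a unit quaternion [w, x, y, z].
In Python, from plant import ctrl gives the robot as it stands.
- The arm moves only by the tool jog_arm, never from a script. Its argument "targets" is a list of rows, each an object of numbers: "x", "y", "z": the shift along the tool's x, y, z in m; "ax", "ay", "az": the turn, a rotation vector about the tool's x, y, z in degrees. In form: [{"x": .., "y": .., "z": .., "ax": .., "ay": .., "az": ..}, ...]. A call has 1 to 20 rows; each row is the pose to reach, as a shift and turn from the pose commanded when the call began, along the tool's axes at that moment; what a row does not reach only later rows make up. A row lasts 1/12 s, in which the tool goes at most 41.7 mm and 7.16 degrees, less where a joint would pass 70% of its speed; a pose out of reach is approached as far as the arm can. A call with a gripper value outside its range is refused whole. "jaw" is the closure, from 0 (fully open) to 1 (shut), set as the call begins (left out, the last holds). The fingers move at their own pace and stop on an object; the grip force is fixed at half the most. Time passes only in rows, so rows that repeat a pose let the fingers close. It gives the time, the measured TCP pose, the force and the opening at its end, in the units of the state.
- ctrl.state(): the state, without advancing time (a new reading comes with each control period).
- ctrl.snapshot(name): name is "scene" or "top" or "wrist"; returns the picture (480x640x3 uint8, blue, green, red); there is no depth.
- ctrl.camera_info(name): a dict with "K" (3x3 intrinsics, pixels), "rvec" (rotation vector, rad) and "tvec" (3), from world to camera coordinates, as OpenCV has them. Camera axes: x right, y down, z forward; pixel columns grow to the right and rows downward; lengths in m; the calibration is good to about 2 mm. The wrist camera is an equidistant fisheye: a pixel r from the principal point sees the ray r / f radians off the axis. A picture is of the moment at which its call begins: read the wrist's pose just before it. camera_info takes no time and is no camera call; for the wrist camera it gives the pose at the moment of the call.
- ctrl.sign_off(): hands the job in, once; it reports no verdict.
The state is a dict: "t": time; "qpos": joint angles; "qd": joint speeds; "joint_efforts": joint torques, N m; "tcp_pos": TCP position; "eef_rot": TCP orientation; "wrist_force": force on the tool from outside, world axes, zero at the start; "ft_torque": the same for the moment, N m; "opening": finger opening in m.
Only numpy, scipy, OpenCV 4.12 (cv2) and the standard library are available. Lean on these libraries where they do the work, as an engineer would, in place of code of your own. Each camera call takes 0.05 s, during which the arm holds its last target.

## Working session

There is one attempt and no reset: what is moved stays moved. The work goes in short steps, Python scripts to look and compute and a tool call to move; the robot and the scene stay as the last step left them, time stands still between calls to the robot, and variables do not carry over. Pictures are saved under pics/ and viewed, and the job is handed in when it is done.

Besides the shell and the picture viewer there is one more tool, called as name(argument=value, ...) on one line, values as JSON. jog_arm: Moves the arm, as the interface text tells. Its arguments: {"type":"object","properties":{"targets":{"type":"array"},"jaw":{"type":"number"}},"required":["targets"]}

```bash
ls; mkdir -p pics; python3 - <<'E'
from plant import ctrl
import cv2
for n in ["scene","top","wrist"]:
    ci=ctrl.camera_info(n); print(n,ci)
    cv2.imwrite(f"pics/{n}0.png",ctrl.snapshot(n))
print(ctrl.state(), ctrl.tips_ahead)
E
```

```text
pics
scene {'K': array([[434.01755434,   0.        , 315.81165222],
       [  0.        , 434.01755434, 241.30110292],
       [  0.        ,   0.        ,   1.        ]]), 'rvec': array([ 2.03603902, -1.04919739,  0.49419115]), 'tvec': array([-0.49255735,  0.327394  ,  0.95369817])}
top {'K': array([[531.51805837,   0.        , 329.84220926],
       [  0.        , 531.51805837, 242.33687295],
       [  0.        ,   0.        ,   1.        ]]), 'rvec': array([ 2.22628877, -2.18780574,  0.09296066]), 'tvec': array([-0.2161828 ,  0.55916861,  1.23067603])}
wrist {'K': array([[371.64829954,   0.        , 321.26161964],
       [  0.        , 371.64829954, 240.46748067],
       [  0.        ,   0.        ,   1.        ]]), 'rvec': array([-2.35025971, -1.72568133, -0.22980889]), 'tvec': array([-0.62392431, -0.03532766,  0.39104839])}
{'t': 0.15, 'qpos': array([-1.36860789,  0.43504946,  0.02497054,  1.57389993, -0.01160124,
        1.1340387 , -0.07507971]), 'qd': array([-3.47145111e-04, -3.20186505e-04,  1.27786481e-04, -4.32329899e-03,
        1.56472608e-03, -2.10827067e-03, -9.30895768e-05]), 'joint_efforts': array([ 2.03129508e-03, -6.68256712e+01,  9.85979252e-01, -3.14693999e+01,
       -6.05017855e-02,  3.94170801e-02,  1.71795223e-04]), 'tcp_pos': array([0.18748463, 0.59581794, 0.251129  ]), 'eef_rot': array([ 4.13060628e-04,  8.06267483e-01,  5.91550806e-01, -4.69353002e-04]), 'wrist_force': array([ 0.13339625, -0.14974546,  0.08064639]), 'ft_torque': array([-0.00169111,  0.00767969,  0.01307534]), 'opening': 0.0916174946828522} 0.025
```

View pics/scene0.png

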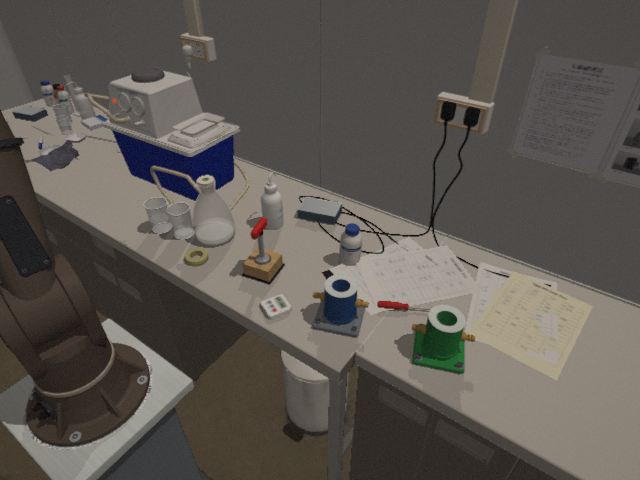

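View pics/top0.png

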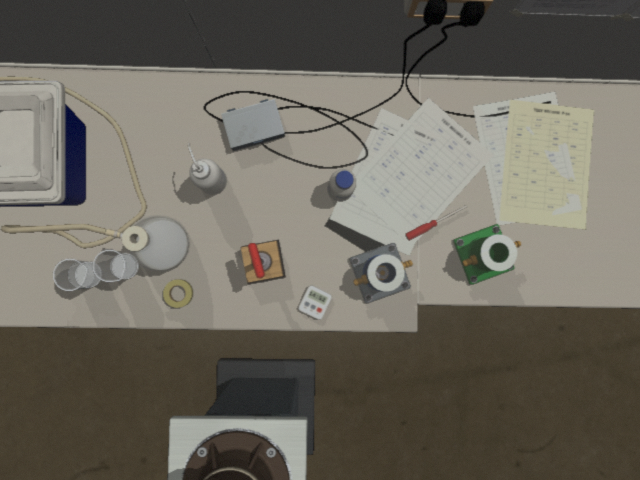

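View pics/wrist0.png

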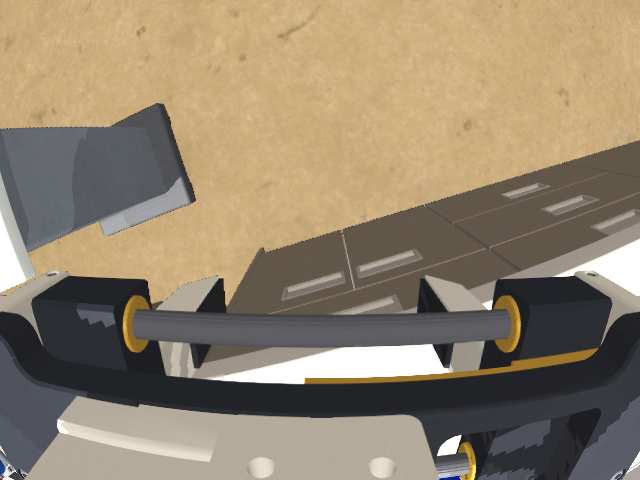

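The pictures show the stand with its red handle at top (256,262) and scene (259,230), the blue pump head's bore at top (385,272) and scene (341,285), and the green look-alike to the right of it. Next I'll measure positions.

```bash
cat > h.py <<'E'
import numpy as np, cv2
from scipy.spatial.transform import Rotation as R
def cam(ci):
    Rm=cv2.Rodrigues(np.array(ci["rvec"]))[0]; t=np.array(ci["tvec"]).ravel(); return np.array(ci["K"]),Rm,-Rm.T@t
def ray(ci,uv,fish=False):
    K,Rm,C=cam(ci); uv=np.atleast_2d(uv).astype(float)
    x=(uv[:,0]-K[0,2])/K[0,0]; y=(uv[:,1]-K[1,2])/K[1,1]
    if fish:
        r=np.hypot(x,y)+1e-12; d=np.c_[np.sin(r)*x/r,np.sin(r)*y/r,np.cos(r)]
    else: d=np.c_[x,y,np.ones_like(x)]
    return C,d@Rm
def plane(ci,uv,z,fish=False):
    C,d=ray(ci,uv,fish); s=(z-C[2])/d[:,2]; return C+d*s[:,None]
def proj(ci,P,fish=False):
    K,Rm,C=cam(ci); p=(np.atleast_2d(P)-C)@Rm.T
    if fish:
        rr=np.hypot(p[:,0],p[:,1]); th=np.arctan2(rr,p[:,2]); q=p[:,:2]/(rr[:,None]+1e-12)*th[:,None]
    else: q=p[:,:2]/p[:,2:]
    return q*K[0,0]+K[:2,2]
def tri(rays):
    A=np.zeros((3,3));b=np.zeros(3)
    for C,d in rays:
        d=d/np.linalg.norm(d);M=np.eye(3)-np.outer(d,d);A+=M;b+=M@C
    return np.linalg.solve(A,b)
E
python3 - <<'E'
from plant import ctrl
from h import *
for n,red,pump in [("top",(225,225,290,295),(340,235,425,310)),("scene",(235,205,285,285),(305,262,375,340))]:
    im=cv2.imread(f"pics/{n}0.png"); ci=ctrl.camera_info(n); print(n,"C",cam(ci)[2])
    hsv=cv2.cvtColor(im,cv2.COLOR_BGR2HSV)
    x0,y0,x1,y1=red
    m=np.zeros(im.shape[:2],np.uint8); h=hsv[y0:y1,x0:x1]
    m[y0:y1,x0:x1]=(((h[...,0]<6)|(h[...,0]>172))&(h[...,1]>150)&(h[...,2]>50))*255
    c=max(cv2.findContours(m,0,1)[0],key=cv2.contourArea); print("red",cv2.minAreaRect(c),cv2.contourArea(c))
    box=cv2.boxPoints(cv2.minAreaRect(c)); print(plane(ci,box,0.165)[:,:2])
    x0,y0,x1,y1=pump
    cr=cv2.resize(im[y0:y1,x0:x1],None,fx=6,fy=6,interpolation=cv2.INTER_CUBIC); cv2.imwrite(f"pics/{n}_pump.png",cr)
    x0,y0,x1,y1=red
    cr=cv2.resize(im[y0:y1,x0:x1],None,fx=6,fy=6,interpolation=cv2.INTER_CUBIC); cv2.imwrite(f"pics/{n}_red.png",cr)
E
python3 -c "
import cv2,numpy as np
a=[cv2.resize(cv2.imread(f'pics/{n}.png'),(400,300)) for n in ['top_pump','top_red','scene_pump','scene_red']]
cv2.imwrite('pics/m.png',np.vstack([np.hstack(a[:2]),np.hstack(a[2:])]))"
```

```text
top C [ 0.4933297  -0.17108613  1.26543407]
red ((256.0933837890625, 259.97515869140625), (34.011470794677734, 7.5366315841674805), 75.0685806274414) 206.0
[[ 0.54710575 -0.03345616]
 [ 0.55139303 -0.04833594]
 [ 0.48394502 -0.06796789]
 [ 0.47971059 -0.05311967]]
scene C [-0.14810144 -0.72339315  0.84504916]
red ((258.8200378417969, 227.7400360107422), (8.600000381469727, 23.0), 36.869895935058594) 150.0
[[ 0.46607824 -0.05973746]
 [ 0.5486445  -0.03440953]
 [ 0.54110059 -0.06544954]
 [ 0.46019976 -0.08873778]]
```

View pics/m.png

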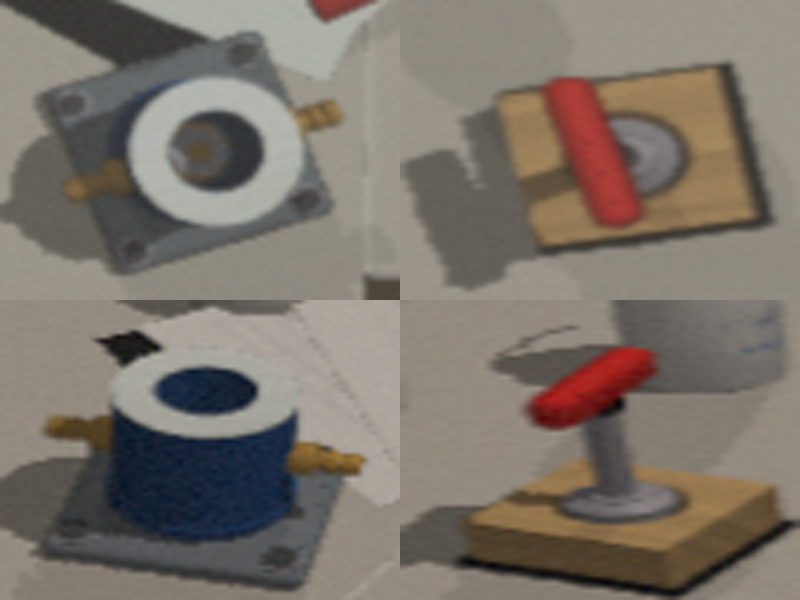

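```bash
python3 - <<'E'
from plant import ctrl
from h import *
for n,pump in [("top",(340,235,425,310)),("scene",(305,262,375,340))]:
    im=cv2.imread(f"pics/{n}0.png"); ci=ctrl.camera_info(n)
    x0,y0,x1,y1=pump; cr=im[y0:y1,x0:x1].astype(int)
    m=((cr.min(2)>135)&(cr.max(2)-cr.min(2)<40)).astype(np.uint8)*255
    nl,lab,st,ce=cv2.connectedComponentsWithStats(m)
    cy,cx={"top":(272-y0,370-x0),"scene":(292-y0,325-x0)}[n]
    print(n,lab[cy,cx],st.tolist())
    cs,hi=cv2.findContours(m,cv2.RETR_CCOMP,cv2.CHAIN_APPROX_NONE)
    for c in cs:
        if len(c)>25:
            P=plane(ci,c[:,0]+[x0,y0],0.110)[:,:2]; (ce),r=cv2.minEnclosingCircle(P.astype(np.float32))
            A=np.c_[2*P,np.ones(len(P))]; s=np.linalg.lstsq(A,(P**2).sum(1),rcond=None)[0]
            print(len(c),"fit",s[:2],np.sqrt(s[2]+s[0]**2+s[1]**2), "enc",ce,r)
    # gray well/stand
ci=ctrl.camera_info("top")
# socket circle estimate in the crop: center, stand corners (pixel crop /6 scaled) 
sx,sy=65/400,70/300
cor=np.array([[500,95],[725,67],[768,215],[540,250]],float)-[400,0]
uv=cor*[sx,sy]+[225,225]
print("stand corners",plane(ci,uv,0.044)[:,:2],plane(ci,uv,0.044).mean(0))
w=ctrl.camera_info("wrist"); print("wristC",cam(w)[2],"axis",cam(w)[1][2], "ximg",cam(w)[1][0])
s=ctrl.state(); Rt=R.from_quat(np.r_[s["eef_rot"][1:],s["eef_rot"][0]]).as_matrix()
print("cam in tool",Rt.T@(cam(w)[2]-s["tcp_pos"]), (Rt.T@cam(w)[1].T))
print("proj tcp",proj(w,s["tcp_pos"],True))
E
```

```text
top 3 [[0, 0, 85, 75, 3730], [26, 0, 59, 68, 1245], [0, 3, 22, 47, 387], [28, 19, 37, 37, 732], [0, 56, 27, 19, 278], [75, 71, 1, 3, 3]]
74 fit [ 0.4301382  -0.25243483] 0.023302119794325612 enc (0.4334978461265564, -0.25610339641571045) 0.03435320779681206
103 fit [ 0.49461336 -0.32664483] 0.039251693567890676 enc (0.49456822872161865, -0.3269354999065399) 0.040669627487659454
61 fit [ 0.49461527 -0.32611751] 0.023612440645514775 enc (0.4948187470436096, -0.32603004574775696) 0.02475723810493946
109 fit [ 0.52007795 -0.23587557] 0.031718005559147056 enc (0.5176408886909485, -0.22737029194831848) 0.05011272057890892
282 fit [ 0.50291767 -0.34633211] 0.07052671159265336 enc (0.503369927406311, -0.3467208743095398) 0.0964604988694191
scene 0 [[0, 0, 70, 78, 4004], [19, 0, 51, 54, 1438], [69, 66, 1, 1, 1], [65, 68, 4, 4, 8], [60, 73, 5, 5, 9]]
192 fit [ 0.52320486 -0.35321585] 0.06944884604487234 enc (0.520486056804657, -0.3651896119117737) 0.09558314085006714
49 fit [ 0.49442687 -0.32546227] 0.02447776606629312 enc (0.4940156936645508, -0.325591504573822) 0.02647002786397934
stand corners [[ 0.54665698 -0.00292108]
 [ 0.56317306 -0.08610777]
 [ 0.48430279 -0.10380379]
 [ 0.4643146  -0.01981931]] [ 0.51461186 -0.05316299  0.044     ]
wristC [0.12108826 0.61684371 0.38525722] axis [ 0.25174889 -0.08100078 -0.96439689] ximg [ 0.29971227  0.95402777 -0.00189213]
cam in tool [-3.85244132e-05 -6.96309961e-02 -1.34135997e-01] [[ 9.99999693e-01  5.97888152e-04 -5.06507654e-04]
 [-4.42726301e-04  9.64427594e-01  2.64346778e-01]
 [ 6.46539765e-04 -2.64346473e-01  9.64427563e-01]]
proj tcp [[321.49554691 318.99316703]]
```

jog_arm(targets=[{"z":-0.04},{"z":-0.08,"az":7},{"x":-0.03,"y":0.03,"z":-0.08,"az":14},{"x":-0.06,"y":0.06,"z":-0.08,"az":21},{"x":-0.09,"y":0.09,"z":-0.08,"az":28},{"x":-0.12,"y":0.12,"z":-0.08,"az":35},{"x":-0.15,"y":0.15,"z":-0.08,"az":42},{"x":-0.18,"y":0.18,"z":-0.08,"az":49},{"x":-0.21,"y":0.21,"z":-0.08,"az":56},{"x":-0.24,"y":0.24,"z":-0.08,"az":63},{"x":-0.27,"y":0.27,"z":-0.08,"az":70},{"x":-0.3,"y":0.3,"z":-0.08,"az":77},{"x":-0.33,"y":0.33,"z":-0.08,"az":84},{"x":-0.36,"y":0.36,"z":-0.08,"az":91},{"x":-0.39,"y":0.39,"z":-0.08,"az":98},{"x":-0.42,"y":0.42,"z":-0.08,"az":105},{"x":-0.45,"y":0.45,"z":-0.08,"az":112},{"x":-0.48,"y":0.48,"z":-0.08,"az":119},{"x":-0.52,"y":0.506,"z":-0.08,"az":126},{"x":-0.52,"y":0.506,"z":-0.08,"az":133}], jaw=0)

```text
schema error: expected keys x, y, z, ax, ay, az
```

jog_arm(targets=[{"x":0,"y":0,"z":-0.04,"ax":0,"ay":0,"az":0},{"x":0,"y":0,"z":-0.08,"ax":0,"ay":0,"az":7},{"x":-0.1,"y":0.1,"z":-0.08,"ax":0,"ay":0,"az":25},{"x":-0.1,"y":0.1,"z":-0.08,"ax":0,"ay":0,"az":25},{"x":-0.1,"y":0.1,"z":-0.08,"ax":0,"ay":0,"az":30},{"x":-0.2,"y":0.2,"z":-0.08,"ax":0,"ay":0,"az":60},{"x":-0.2,"y":0.2,"z":-0.08,"ax":0,"ay":0,"az":60},{"x":-0.2,"y":0.2,"z":-0.08,"ax":0,"ay":0,"az":60},{"x":-0.3,"y":0.3,"z":-0.08,"ax":0,"ay":0,"az":80},{"x":-0.3,"y":0.3,"z":-0.08,"ax":0,"ay":0,"az":80},{"x":-0.3,"y":0.3,"z":-0.08,"ax":0,"ay":0,"az":80},{"x":-0.4,"y":0.4,"z":-0.08,"ax":0,"ay":0,"az":105},{"x":-0.4,"y":0.4,"z":-0.08,"ax":0,"ay":0,"az":105},{"x":-0.4,"y":0.4,"z":-0.08,"ax":0,"ay":0,"az":105},{"x":-0.52,"y":0.506,"z":-0.08,"ax":0,"ay":0,"az":130},{"x":-0.52,"y":0.506,"z":-0.08,"ax":0,"ay":0,"az":130},{"x":-0.52,"y":0.506,"z":-0.08,"ax":0,"ay":0,"az":130},{"x":-0.52,"y":0.506,"z":-0.08,"ax":0,"ay":0,"az":146},{"x":-0.52,"y":0.506,"z":-0.08,"ax":0,"ay":0,"az":146},{"x":-0.52,"y":0.506,"z":-0.08,"ax":0,"ay":0,"az":146}], jaw=0)

```text
t: 1.82
tcp_pos: [0.5151, -0.0574, 0.3321]
eef_rot: [0.0, 0.848, -0.53, 0.001]
wrist_force: [-0.7, -0.7, 0.6]
opening: 0.0916
```

```bash
cat > snap.py <<'E'
import sys
from plant import ctrl
from h import *
import pickle
def snap(cam_,name):
    ci=ctrl.camera_info(cam_); s=ctrl.state(); im=ctrl.snapshot(cam_)
    cv2.imwrite(f"pics/{name}.png",im); pickle.dump((ci,s),open(f"pics/{name}.pkl","wb"))
    return im,ci,s
def load(name):
    return (cv2.imread(f"pics/{name}.png"),)+pickle.load(open(f"pics/{name}.pkl","rb"))
def yaw(s):
    Rt=R.from_quat(np.r_[s["eef_rot"][1:],s["eef_rot"][0]]).as_matrix(); return np.degrees(np.arctan2(Rt[1,0],Rt[0,0])),Rt
E
python3 - <<'E'
from snap import *
im,ci,s=snap("wrist","w1"); print(s["t"],s["tcp_pos"],yaw(s),s["qpos"],s["ft_torque"])
im,ci,s=snap("wrist","w2"); print(s["t"],s["tcp_pos"],yaw(s)[0])
E
```

```text
1.8167 [ 0.51505478 -0.05741271  0.33214239] (np.float64(-64.03006023292282), array([[ 4.37897951e-01, -8.99023189e-01,  1.64010128e-03],
       [-8.99020664e-01, -4.37900720e-01, -2.19215998e-03],
       [ 2.68900418e-03, -5.14542575e-04, -9.99996252e-01]])) [-0.64050369  0.22719534  0.81048026  1.75233305 -0.17178485  1.23392882
 -0.90360557] [-0.12156435  0.1969075  -0.04256229]
1.8667 [ 0.51547253 -0.058658    0.33206956] -64.70812052172109
```

View pics/w2.png

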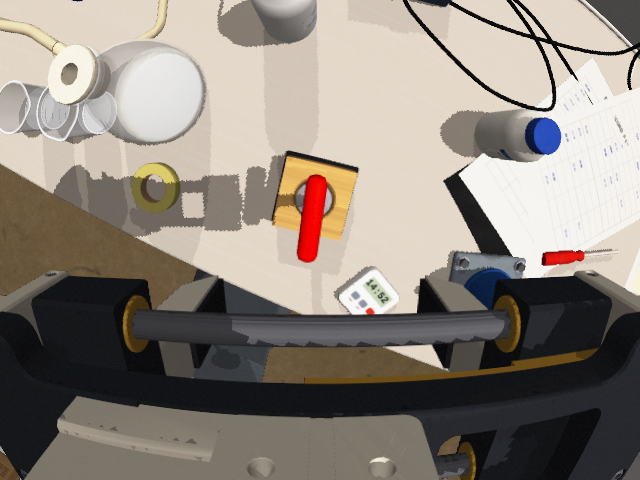

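```bash
cat >> snap.py <<'E'
def handle(im,ci,roi,z=0.165):
    x0,y0,x1,y1=roi
    hsv=cv2.cvtColor(im,cv2.COLOR_BGR2HSV); h=hsv[y0:y1,x0:x1]
    m=(((h[...,0]<6)|(h[...,0]>172))&(h[...,1]>150)&(h[...,2]>60)).astype(np.uint8)*255
    c=max(cv2.findContours(m,0,1)[0],key=cv2.contourArea)[:,0]+[x0,y0]
    P=plane(ci,c,z,True)[:,:2]; r=cv2.minAreaRect((P*1000).astype(np.float32)); return c,r
E
python3 - <<'E'
from snap import *
im,ci,s=load("w2")
print(handle(im,ci,(270,150,370,290))[1])
x0,y0,x1,y1=250,130,390,280
cv2.imwrite("pics/w2c.png",cv2.resize(im[y0:y1,x0:x1],None,fx=4,fy=4))
hsv=cv2.cvtColor(im,cv2.COLOR_BGR2HSV)[y0:y1,x0:x1]
m=((hsv[...,0]>8)&(hsv[...,0]<25)&(hsv[...,1]>90)&(hsv[...,2]>130)).astype(np.uint8)*255
n,l,st,c=cv2.connectedComponentsWithStats(m); print(st.tolist())
s2=ctrl.state(); print(s2["t"],s2["tcp_pos"],yaw(s2)[0])
E
```

```text
((519.705078125, -49.44233322143555), (74.48855590820312, 17.480712890625), 16.80668830871582)
[[0, 0, 140, 150, 17679], [28, 26, 79, 85, 2648], [22, 68, 29, 34, 673]]
1.9167 [ 0.51469137 -0.05586925  0.33170597] -64.02570287899911
```

View pics/w2c.png

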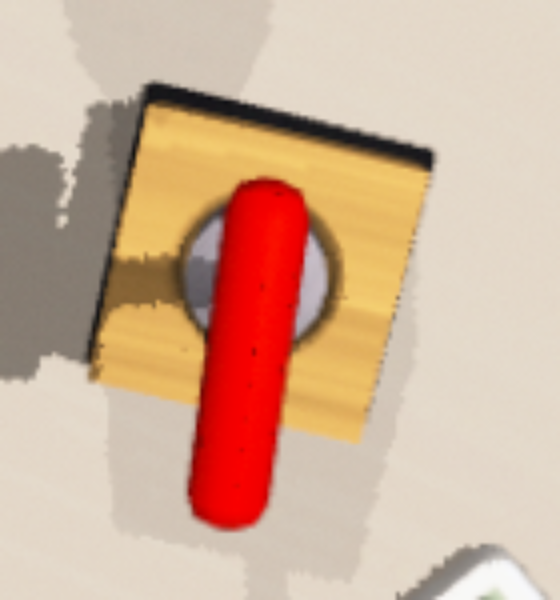

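jog_arm(targets=[{"x":-0.003,"y":-0.004,"z":0.0,"ax":0,"ay":0,"az":7},{"x":-0.0035,"y":-0.004,"z":0.03,"ax":0,"ay":0,"az":9.5},{"x":-0.0035,"y":-0.004,"z":0.06,"ax":0,"ay":0,"az":9.5},{"x":-0.0035,"y":-0.004,"z":0.09,"ax":0,"ay":0,"az":9.5},{"x":-0.0035,"y":-0.004,"z":0.1,"ax":0,"ay":0,"az":9.5},{"x":-0.0035,"y":-0.004,"z":0.1,"ax":0,"ay":0,"az":9.5},{"x":-0.0035,"y":-0.004,"z":0.1,"ax":0,"ay":0,"az":9.5}])

```text
t: 2.5
tcp_pos: [0.5162, -0.0465, 0.2323]
eef_rot: [0.0, 0.805, -0.594, -0.0]
wrist_force: [0.7, 0.4, 0.0]
opening: 0.0921
```

```bash
python3 - <<'E'
from snap import *
im,ci,s=snap("wrist","w3"); print(s["t"],s["tcp_pos"],yaw(s)[0],s["qpos"])
for z in (0.152,0.16): print(handle(im,ci,(200,180,420,300),z)[1])
E
```

```text
2.5 [ 0.5162479  -0.04650665  0.23229358] -72.82641043012298 [-0.6155149   0.33560183  0.79173423  1.90164816 -0.27883824  1.01777142
 -0.97417918]
((524.2730712890625, -48.0018310546875), (64.56302642822266, 18.070932388305664), 17.151613235473633)
((526.5520629882812, -47.180423736572266), (62.154300689697266, 17.3967342376709), 17.151599884033203)
```

View pics/w3.png

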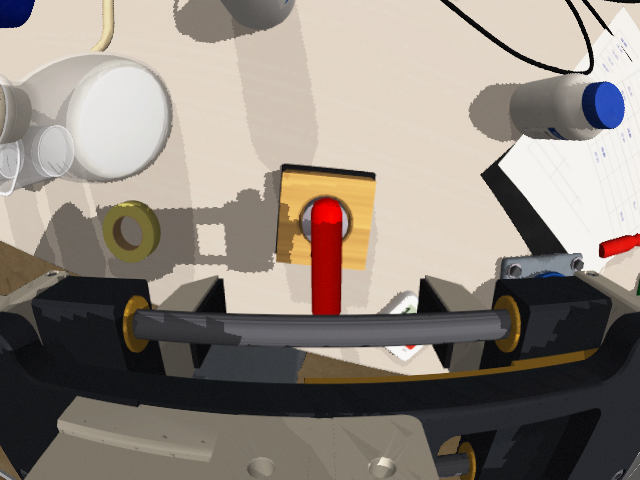

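jog_arm(targets=[{"x":0.0033,"y":0,"z":0.03,"ax":0,"ay":0,"az":0.5},{"x":0.0033,"y":0,"z":0.055,"ax":0,"ay":0,"az":0.5},{"x":0.0033,"y":0,"z":0.066,"ax":0,"ay":0,"az":0.5},{"x":0.0033,"y":0,"z":0.066,"ax":0,"ay":0,"az":0.5},{"x":0.0033,"y":0,"z":0.066,"ax":0,"ay":0,"az":0.5},{"x":0.0033,"y":0,"z":0.066,"ax":0,"ay":0,"az":0.5}])

```text
t: 3.05
tcp_pos: [0.5182, -0.0501, 0.1674]
eef_rot: [-0.001, 0.802, -0.597, 0.001]
wrist_force: [0.8, 0.7, -0.9]
opening: 0.092
```

```bash
python3 - <<'E'
from snap import *
im,ci,s=snap("wrist","w4"); print(s["t"],s["tcp_pos"],yaw(s)[0],s["wrist_force"],s["ft_torque"])
im,ci,s=snap("scene","s4")
cv2.imwrite("pics/s4c.png",cv2.resize(im[130:320,180:400],None,fx=3,fy=3))
E
```

```text
3.05 [ 0.51824587 -0.05013809  0.16738137] -73.37913501393174 [ 0.81043512  0.65827695 -0.90028829] [-0.06985734  0.16417119 -0.00182453]
```

View pics/w4.png

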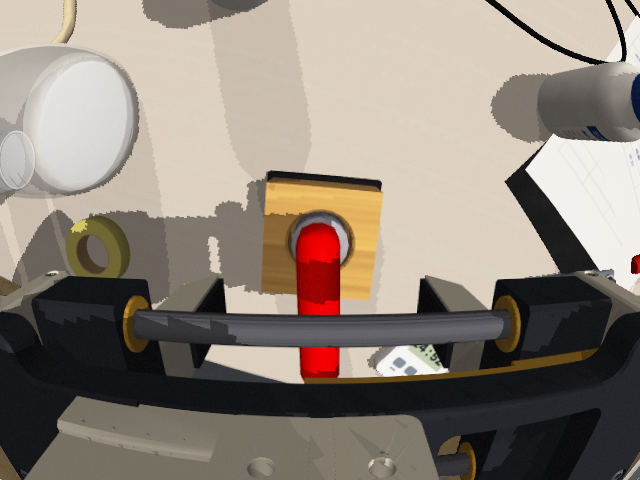

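View pics/s4c.png

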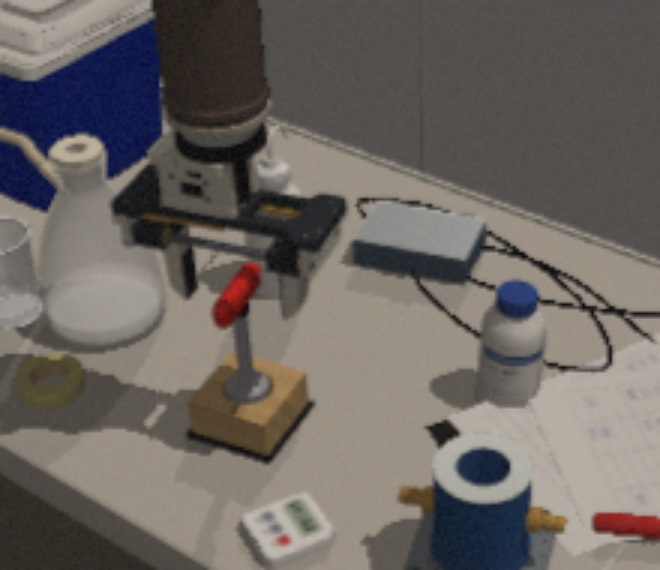

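The wrist view shows the handle centred between the open fingers (columns 298-340, rows 222-378). I'll close the jaws.

jog_arm(targets=[{"x":0,"y":0,"z":0,"ax":0,"ay":0,"az":0},{"x":0,"y":0,"z":0,"ax":0,"ay":0,"az":0},{"x":0,"y":0,"z":0,"ax":0,"ay":0,"az":0},{"x":0,"y":0,"z":0,"ax":0,"ay":0,"az":0},{"x":0,"y":0,"z":0,"ax":0,"ay":0,"az":0},{"x":0,"y":0,"z":0,"ax":0,"ay":0,"az":0},{"x":0,"y":0,"z":0,"ax":0,"ay":0,"az":0},{"x":0,"y":0,"z":0,"ax":0,"ay":0,"az":0},{"x":0,"y":0,"z":0,"ax":0,"ay":0,"az":0},{"x":0,"y":0,"z":0,"ax":0,"ay":0,"az":0},{"x":0,"y":0,"z":0,"ax":0,"ay":0,"az":0},{"x":0,"y":0,"z":0,"ax":0,"ay":0,"az":0}], jaw=1)

```text
t: 4.15
tcp_pos: [0.5171, -0.0499, 0.1657]
eef_rot: [-0.0, 0.802, -0.598, -0.0]
wrist_force: [0.3, -0.5, -3.1]
opening: 0.0179
```

```bash
python3 - <<'E'
from snap import *
im,ci,s=snap("wrist","w5"); print(s["t"],s["tcp_pos"],yaw(s)[0],s["wrist_force"],s["ft_torque"],s["opening"])
c,r=handle(im,ci,(250,180,400,400)); print(r, c.min(0),c.max(0))
# handle end predictions for centre offsets along handle
_,Rt=yaw(s)
for off in (-0.004,-0.002,0,0.002,0.004):
    g=s["tcp_pos"]; ctr=np.array([g[0],g[1],0.152])+off*Rt[:,1]
    e=[ctr+a*0.038*Rt[:,1]+np.array([0,0,zz]) for a in(-1,1) for zz in (0,0.008,.013)]
    print(off,proj(ci,np.array(e),True)[:,1].round(1))
cv2.imwrite("pics/w5c.png",cv2.resize(im[160:400,200:440],None,fx=2.5,fy=2.5))
E
```

```text
4.15 [ 0.51712074 -0.049902    0.16569766] -73.38234992846085 [ 0.32853586 -0.4753006  -3.13771836] [-0.13374115  0.1214737   0.00047243] 0.01785245647986177
((539.6305541992188, -44.06220245361328), (37.89297103881836, 17.368120193481445), 16.619646072387695) [299 222] [343 314]
-0.004 [215.5 219.7 222.5 372.3 382.2 388.7]
-0.002 [220.3 224.7 227.7 375.6 385.5 392.1]
0 [225.1 229.8 232.9 378.9 388.8 395.4]
0.002 [229.9 234.8 238.1 382.1 392.1 398.7]
0.004 [234.6 239.7 243.2 385.2 395.3 402. ]
```

View pics/w5c.png

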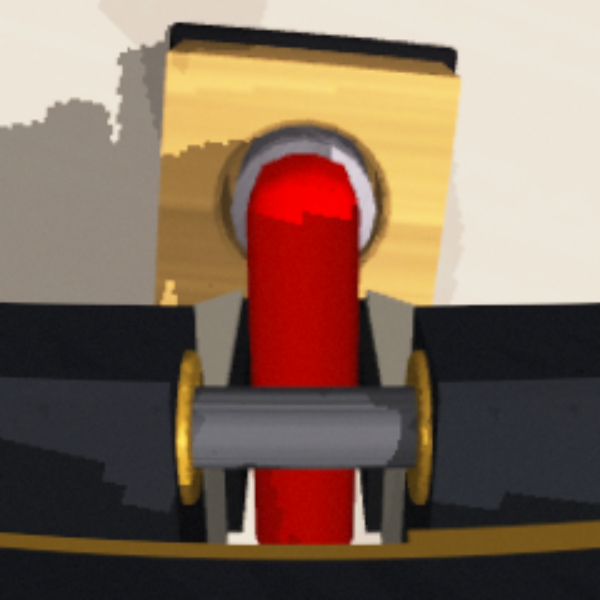

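jog_arm(targets=[{"x":0,"y":0,"z":-0.015,"ax":0,"ay":0,"az":0},{"x":0,"y":0,"z":-0.04,"ax":0,"ay":0,"az":0},{"x":0,"y":0,"z":-0.07,"ax":0,"ay":0,"az":0},{"x":0,"y":0,"z":-0.1,"ax":0,"ay":0,"az":0},{"x":0,"y":0,"z":-0.12,"ax":0,"ay":0,"az":0},{"x":0.02,"y":0.013,"z":-0.12,"ax":0,"ay":0,"az":0},{"x":0.045,"y":0.03,"z":-0.12,"ax":0,"ay":0,"az":0},{"x":0.07,"y":0.045,"z":-0.12,"ax":0,"ay":0,"az":0},{"x":0.1,"y":0.065,"z":-0.12,"ax":0,"ay":0,"az":0},{"x":0.13,"y":0.085,"z":-0.12,"ax":0,"ay":0,"az":0},{"x":0.16,"y":0.105,"z":-0.12,"ax":0,"ay":0,"az":0},{"x":0.19,"y":0.125,"z":-0.12,"ax":0,"ay":0,"az":0},{"x":0.22,"y":0.145,"z":-0.12,"ax":0,"ay":0,"az":0},{"x":0.245,"y":0.16,"z":-0.12,"ax":0,"ay":0,"az":0},{"x":0.258,"y":0.17,"z":-0.12,"ax":0,"ay":0,"az":0},{"x":0.258,"y":0.17,"z":-0.12,"ax":0,"ay":0,"az":0},{"x":0.258,"y":0.17,"z":-0.12,"ax":0,"ay":0,"az":0},{"x":0.258,"y":0.17,"z":-0.12,"ax":0,"ay":0,"az":0},{"x":0.258,"y":0.17,"z":-0.12,"ax":0,"ay":0,"az":0}])

```text
t: 5.78
tcp_pos: [0.4287, -0.3444, 0.2854]
eef_rot: [-0.0, 0.802, -0.597, -0.0]
wrist_force: [-0.1, -0.0, -3.3]
opening: 0.0179
```

```bash
python3 - <<'E'
from snap import *
im,ci,s=snap("wrist","w6"); print(s["t"],s["tcp_pos"],yaw(s)[0],s["wrist_force"],s["ft_torque"],s["opening"],s["qpos"])
im2,ci,s=snap("wrist","w6b"); print(s["tcp_pos"])
snap("scene","s6")
p=proj(ci,[0.4946,-.3262,.11],True)[0]; print(p)
x,y=p.round().astype(int); cv2.imwrite("pics/w6c.png",cv2.resize(im2[y-50:y+50,x-50:x+50],None,fx=6,fy=6,interpolation=cv2.INTER_CUBIC))
s2=cv2.imread("pics/s6.png"); cv2.imwrite("pics/s6c.png",cv2.resize(s2[170:350,240:460],None,fx=3,fy=3,interpolation=cv2.INTER_CUBIC))
E
```

```text
5.7833 [ 0.4286695  -0.34437915  0.28538096] -73.27133619028801 [-0.05080683 -0.03398652 -3.32701643] [ 0.01428392  0.15915297 -0.01466124] 0.017857138501300565 [-0.06562277  0.35903159  0.88400947  1.75727078 -0.30037827  1.16841385
 -0.3719629 ]
[ 0.42873934 -0.34436487  0.28547097]
[322.0912609  145.56489834]
```

View pics/w6b.png

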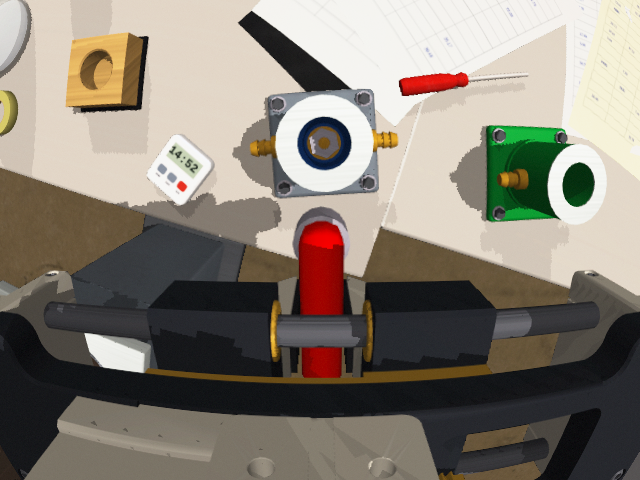

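View pics/w6c.png

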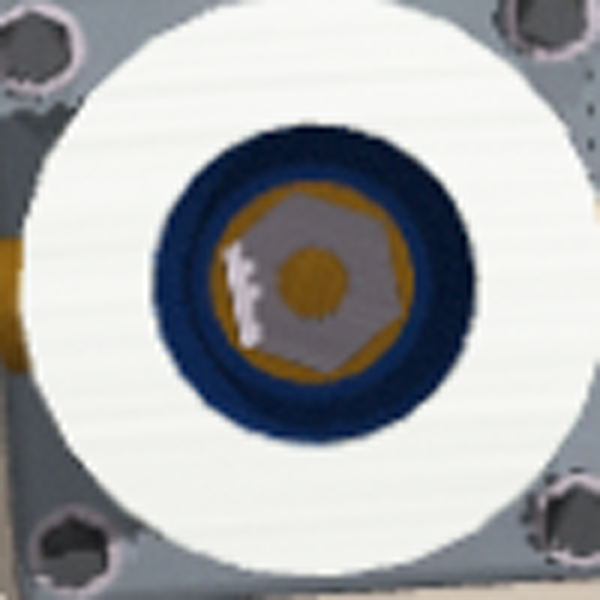

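View pics/s6c.png

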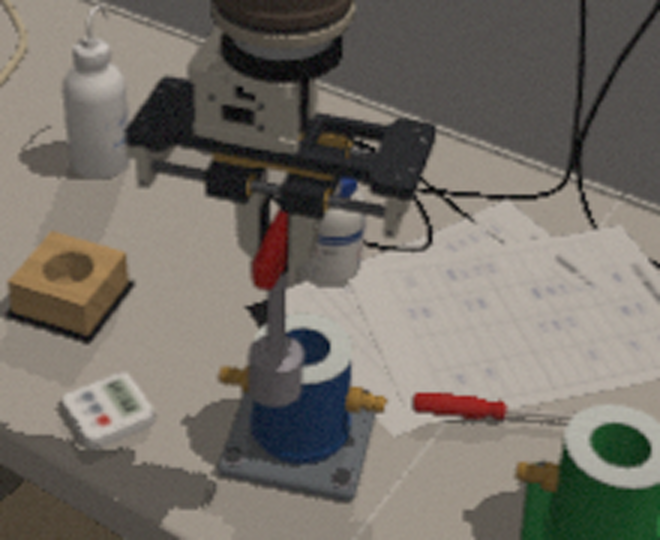

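```bash
python3 - <<'E'
from snap import *
def fitc(P):
    A=np.c_[2*P,np.ones(len(P))]; s=np.linalg.lstsq(A,(P**2).sum(1),rcond=None)[0]; return s[:2],np.sqrt(s[2]+s[0]**2+s[1]**2)
for n in ("w6","w6b"):
    im,ci,s=load(n)
    x0,y0,x1,y1=265,85,385,205
    cr=im[y0:y1,x0:x1].astype(int)
    up=cv2.resize(im[y0:y1,x0:x1],None,fx=4,fy=4,interpolation=cv2.INTER_CUBIC)
    hsv=cv2.cvtColor(up,cv2.COLOR_BGR2HSV)
    w=((up.min(2)>200)).astype(np.uint8)*255
    for c in cv2.findContours(w,cv2.RETR_CCOMP,cv2.CHAIN_APPROX_NONE)[0]:
        if len(c)>200:
            P=plane(ci,(c[:,0]-1.5)/4+[x0,y0],0.110,True)[:,:2]; print(n,len(c),fitc(P))
    # nut: low saturation inside bore
    g=(hsv[...,1]<75).astype(np.uint8)*255
    m=np.zeros_like(g); ctr=(int((321.5-x0)*4),int((142-y0)*4)); cv2.circle(m,ctr,80,255,-1)
    g&=m
    g=cv2.morphologyEx(g,cv2.MORPH_CLOSE,np.ones((5,5)))
    cs=[c for c in cv2.findContours(g,cv2.RETR_EXTERNAL,cv2.CHAIN_APPROX_NONE)[0]]
    c=max(cs,key=cv2.contourArea); hull=cv2.convexHull(c)
    P=plane(ci,(c[:,0]-1.5)/4+[x0,y0],0.049,True)[:,:2]*1000
    M=P.mean(0); 
    mm=cv2.moments((P-M).astype(np.float32).reshape(-1,1,2)); ce=M+[mm["m10"]/mm["m00"],mm["m01"]/mm["m00"]]
    d=P-ce; th=np.arctan2(d[:,1],d[:,0]); r=np.hypot(*d.T)
    # 6th harmonic of radius vs uniform angle
    o=np.argsort(th); tt=np.linspace(-np.pi,np.pi,720,endpoint=False); rr=np.interp(tt,th[o],r[o],period=2*np.pi)
    z=(rr*np.exp(-6j*tt)).mean(); print("area",abs(mm["m00"]),"exp",0.866*27**2,"ctr",ce,"corner deg mod60",np.degrees(-np.angle(z))/6%60 ,"amp",abs(z), "rmin/max",r.min(),r.max())
    vis=up.copy(); cv2.drawContours(vis,[c],-1,(0,255,0),1); cv2.imwrite(f"pics/{n}_nut.png",vis)
    print("handle yaw",(yaw(s)[0]-90)%60)
    # gripper edges of socket
im,ci,s=load("w6b")
cv2.imwrite("pics/soc.png",cv2.resize(im[190:300,270:380],None,fx=5,fy=5,interpolation=cv2.INTER_CUBIC))
a=cv2.imread("pics/w6b_nut.png"); b=cv2.imread("pics/soc.png"); a=cv2.resize(a,(400,400)); b=cv2.resize(b,(400,400)); cv2.imwrite("pics/ab.png",np.hstack([a,b]))
E
```

```text
w6 267 (array([ 0.48673406, -0.3786856 ]), np.float64(0.007853305770960963))
w6 1111 (array([ 0.4972418, -0.3271005]), np.float64(0.040442041753703854))
w6 631 (array([ 0.4971231 , -0.32705458]), np.float64(0.022782154173969588))
w6 513 (array([ 0.54225112, -0.35085446]), np.float64(0.01457688791638268))
area 903.0518120123368 exp 631.314 ctr [ 497.22983282 -326.93832107] corner deg mod60 44.143989991637284 amp 0.01596511598031765 rmin/max 16.619946386128294 17.244290624262103
handle yaw 16.728663809711975
w6b 215 (array([ 0.48179816, -0.37401589]), np.float64(0.008639588864217472))
w6b 1112 (array([ 0.49724722, -0.3271082 ]), np.float64(0.04044083169119405))
w6b 630 (array([ 0.49714053, -0.3270362 ]), np.float64(0.02276728582039064))
w6b 511 (array([ 0.54270111, -0.35088913]), np.float64(0.014350113333354144))
area 902.6376443138874 exp 631.314 ctr [ 497.23704892 -326.98895184] corner deg mod60 40.56539814918615 amp 0.015966110132237626 rmin/max 16.633050998872502 17.219818807764252
handle yaw 16.745478079998037
```

View pics/ab.png

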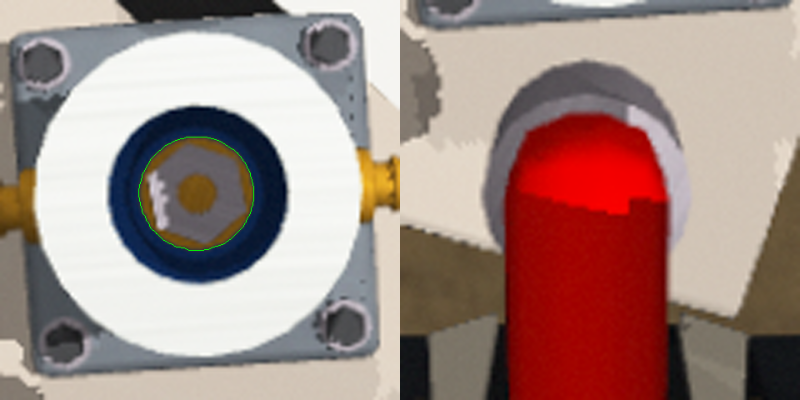

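```bash
python3 - <<'E'
from snap import *
for n in ("w6","w6b"):
    im,ci,s=load(n)
    x0,y0,x1,y1=265,85,385,205
    up=cv2.resize(im[y0:y1,x0:x1],None,fx=4,fy=4,interpolation=cv2.INTER_CUBIC)
    hsv=cv2.cvtColor(up,cv2.COLOR_BGR2HSV)
    cx,cy=int((321.5-x0)*4),int((142-y0)*4)
    if n=="w6": print(hsv[cy,cx-60:cx+61:6].tolist())
    u=up.astype(int)
    # brown: r-b large
    rb=u[...,2]-u[...,0]
    g=((rb<30)&(rb>-15)&(u.max(2)>70)).astype(np.uint8)*255
    m=np.zeros_like(g); cv2.circle(m,(cx,cy),72,255,-1); g&=m
    c=max(cv2.findContours(g,cv2.RETR_EXTERNAL,cv2.CHAIN_APPROX_NONE)[0],key=cv2.contourArea)
    P=plane(ci,(c[:,0]-1.5)/4+[x0,y0],0.049,True)[:,:2]*1000
    M=P.mean(0); mm=cv2.moments((P-M).astype(np.float32).reshape(-1,1,2)); ce=M+[mm["m10"]/mm["m00"],mm["m01"]/mm["m00"]]
    d=P-ce; th=np.arctan2(d[:,1],d[:,0]); r=np.hypot(*d.T)
    o=np.argsort(th); tt=np.linspace(-np.pi,np.pi,720,endpoint=False); rr=np.interp(tt,th[o],r[o],period=2*np.pi)
    z=(rr*np.exp(-6j*tt)).mean(); print("area",abs(mm["m00"]),"ctr",ce,"corner",np.degrees(np.angle(z.conj()))/6%60,"amp",abs(z),r.min(),r.max())
    ap=cv2.approxPolyDP(c,8,True); Q=plane(ci,(ap[:,0]-1.5)/4+[x0,y0],0.049,True)[:,:2]*1000-ce
    print(len(ap),np.degrees(np.arctan2(Q[:,1],Q[:,0])).round(1)%60,np.hypot(*Q.T).round(1))
    vis=up.copy(); cv2.drawContours(vis,[c],-1,(0,255,0),1); cv2.imwrite(f"pics/{n}_nut.png",vis[100:360,100:360])
E
```

```text
[[122, 69, 63], [19, 208, 109], [17, 142, 126], [145, 14, 204], [153, 12, 190], [146, 15, 116], [150, 13, 102], [150, 13, 100], [16, 131, 103], [19, 222, 109], [19, 214, 113], [19, 207, 117], [18, 208, 114], [19, 209, 112], [19, 204, 115], [18, 207, 111], [3, 28, 99], [141, 18, 101], [154, 18, 101], [145, 15, 100], [145, 15, 100]]
area 603.0641988296442 ctr [ 497.14054764 -327.07920308] corner 28.160936661483913 amp 0.4006839793771617 12.932463935452663 15.330481622223546
6 [27.3 26.3 30.  28.1 25.5 22. ] [14.9 15.  15.3 15.  15.1 14.7]
area 603.7428756544139 ctr [ 497.11798735 -327.06230394] corner 28.166394981507967 amp 0.3961306812831763 12.947415097611719 15.201255149117877
6 [26.9 33.6 27.5 26.7 32.6 26.8] [15.  14.6 15.2 14.9 14.9 14.9]
```

View pics/w6b_nut.png

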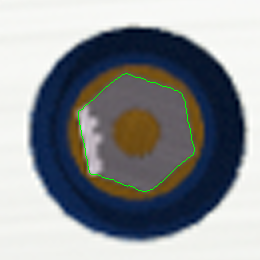

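```bash
python3 - <<'E'
from snap import *
im,ci,s=load("w6b"); _,Rt=yaw(s); t=s["tcp_pos"]; zf=t[2]-0.1657+0.012
a=np.linspace(0,2*np.pi,721)
for off in (-.003,-.0015,0,.0015,.003):
  out=[]
  for z in (zf,zf+.041):
    C=np.array([t[0],t[1],z])+off*Rt[:,1]*[1,1,0]
    q=proj(ci,C+.0205*np.c_[np.cos(a),np.sin(a),0*a],True); out+=[q.min(0).round(1),q.max(0).round(1)]
  print(off,[o.tolist() for o in out])
# edges: column scan through 321 and row scan
g=cv2.cvtColor(im,cv2.COLOR_BGR2GRAY)
print(g[198:228,316:327].mean(1).round(0).tolist())
for r in (236,240,244,248): print(r,g[r,284:304].tolist(),g[r,340:358].tolist())
# bottom-left: the axial tilt of handle vs tool
im4,ci4,s4=load("s6")
E
```

```text
-0.003 [[294.4, 203.2], [345.8, 253.2], [290.2, 213.2], [349.6, 270.4]]
-0.0015 [[294.4, 205.0], [345.8, 254.9], [290.3, 215.4], [349.5, 272.4]]
0 [[294.5, 206.9], [345.7, 256.7], [290.3, 217.6], [349.5, 274.4]]
0.0015 [[294.5, 208.8], [345.7, 258.4], [290.4, 219.7], [349.4, 276.3]]
0.003 [[294.5, 210.7], [345.7, 260.2], [290.4, 221.9], [349.4, 278.3]]
[198.0, 199.0, 198.0, 198.0, 198.0, 198.0, 199.0, 199.0, 185.0, 118.0, 93.0, 89.0, 89.0, 89.0, 88.0, 87.0, 85.0, 88.0, 109.0, 122.0, 121.0, 120.0, 106.0, 69.0, 42.0, 42.0, 43.0, 45.0, 49.0, 51.0]
236 [217, 217, 216, 216, 216, 217, 217, 216, 217, 179, 127, 104, 104, 106, 106, 101, 70, 37, 37, 47] [52, 78, 146, 188, 189, 189, 190, 188, 189, 196, 200, 198, 199, 198, 198, 198, 198, 198]
240 [216, 217, 215, 217, 216, 216, 217, 217, 197, 138, 100, 104, 102, 100, 98, 78, 37, 37, 47, 53] [64, 60, 87, 141, 186, 184, 185, 191, 192, 193, 197, 197, 200, 198, 200, 199, 199, 199]
244 [217, 216, 216, 215, 215, 216, 217, 217, 159, 110, 99, 99, 100, 101, 81, 35, 38, 41, 41, 43] [68, 64, 60, 96, 147, 187, 186, 189, 190, 189, 195, 198, 197, 197, 197, 197, 197, 199]
248 [216, 216, 216, 216, 216, 217, 217, 217, 216, 156, 97, 97, 94, 88, 70, 33, 37, 40, 45, 47] [37, 38, 33, 69, 133, 186, 186, 184, 181, 192, 196, 198, 199, 199, 199, 199, 198, 197]
```

jog_arm(targets=[{"x":0,"y":-0.015,"z":0,"ax":0,"ay":0,"az":-4},{"x":0.001,"y":-0.035,"z":0,"ax":0,"ay":0,"az":-8},{"x":0.002,"y":-0.055,"z":0.004,"ax":0,"ay":0,"az":-11.4},{"x":0.002,"y":-0.07,"z":0.01,"ax":0,"ay":0,"az":-11.4},{"x":0.002,"y":-0.07,"z":0.01,"ax":0,"ay":0,"az":-11.4},{"x":0.002,"y":-0.07,"z":0.01,"ax":0,"ay":0,"az":-11.4},{"x":0.002,"y":-0.07,"z":0.01,"ax":0,"ay":0,"az":-11.4},{"x":0.002,"y":-0.07,"z":0.01,"ax":0,"ay":0,"az":-11.4},{"x":0.002,"y":-0.07,"z":0.01,"ax":0,"ay":0,"az":-11.4}])

```text
t: 6.68
tcp_pos: [0.4949, -0.3282, 0.276]
eef_rot: [0.0, 0.857, -0.516, 0.0]
wrist_force: [0.0, -0.6, -2.4]
opening: 0.0178
```

```bash
python3 - <<'E'
from snap import *
im,ci,s=snap("scene","s7"); print(s["t"],s["tcp_pos"],yaw(s)[0],s["wrist_force"],s["ft_torque"])
cv2.imwrite("pics/s7c.png",cv2.resize(im[220:340,290:400],None,fx=5,fy=5,interpolation=cv2.INTER_CUBIC))
imw,cw,s=snap("wrist","w7"); cv2.imwrite("pics/w7c.png",cv2.resize(imw[160:320,220:420],None,fx=4,fy=4,interpolation=cv2.INTER_CUBIC))
E
```

```text
6.6833 [ 0.49494399 -0.32818151  0.27599129] -62.0859650162454 [ 0.04411848 -0.59226321 -2.40686969] [-0.07060405  0.11148283  0.02032733]
```

View pics/s7c.png

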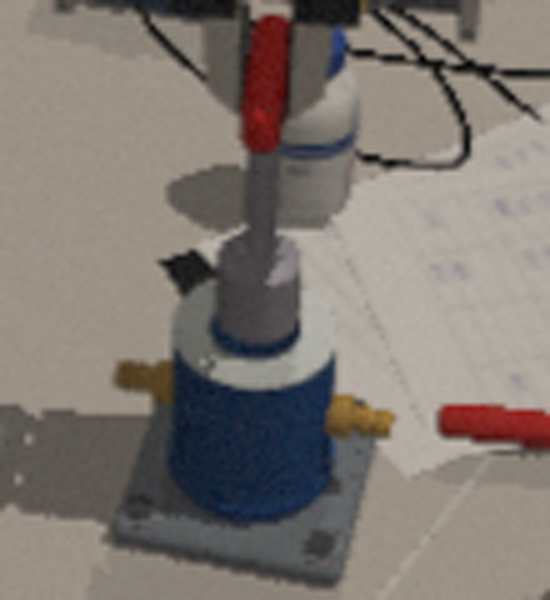

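View pics/w7c.png

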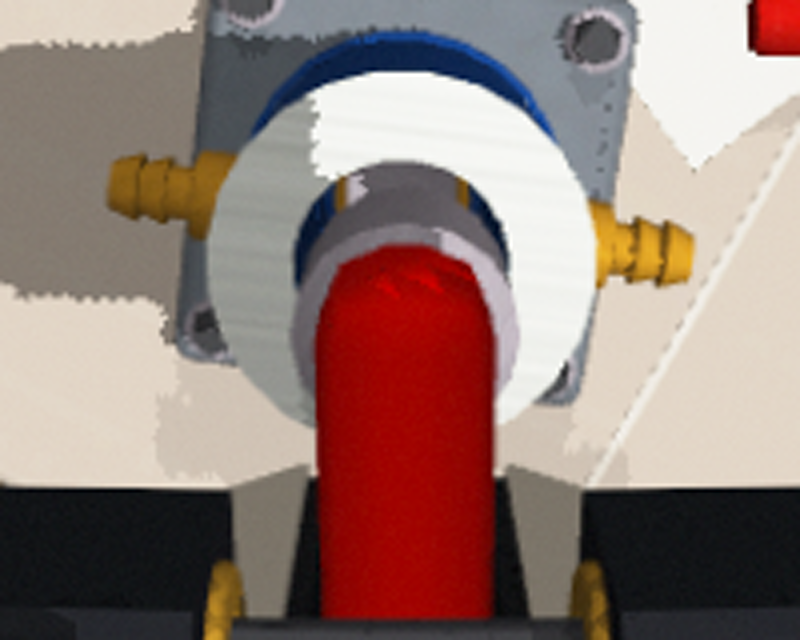

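```bash
python3 - <<'E'
from snap import *
s2=ctrl.state(); print(s2["tcp_pos"],yaw(s2)[0],s2["wrist_force"],s2["qd"].round(4))
im,ci,s=load("w7"); _,Rt=yaw(s); t=s["tcp_pos"]; zf=t[2]-0.1657+0.012; print("wtcp",t,zf)
# ring outer points: hand-picked from crop (x/4+220,y/4+160)
pk=np.array([[405,70],[330,82],[262,130],[215,205],[209,270],[235,345],[280,400],[545,130],[590,195],[596,260],[575,335],[530,400]])
uv=pk/4+[220,160]-0.5+.125
P=plane(ci,uv,.110,True)[:,:2]
A=np.c_[2*P,np.ones(len(P))]; q=np.linalg.lstsq(A,(P**2).sum(1),rcond=None)[0]; print("ring",q[:2],np.sqrt(q[2]+q[0]**2+q[1]**2))
g=cv2.cvtColor(im,cv2.COLOR_BGR2GRAY); 
print(g[192:226,318:325].mean(1).round(0).tolist())
a=np.linspace(0,2*np.pi,721)
for z in (zf,zf+.041):
    q=proj(ci,np.array([t[0],t[1],z])+.0205*np.c_[np.cos(a),np.sin(a),0*a],True); print(q.min(0).round(1),q.max(0).round(1))
for r in (236,240,244): print(r,im[r,288:302,2].tolist(),im[r,340:356,2].tolist())
# scene
im,ci,s=load("s7")
for z,r,C in ((zf,.0205,t),(zf+.041,.0205,t),(.11,.04,[.4946,-.3262]),(.11,.022,[.4946,-.3262])):
    q=proj(ci,np.array([C[0],C[1],z])+r*np.c_[np.cos(a),np.sin(a),0*a]); print(((q.min(0)-[290,220])*5).round(1),((q.max(0)-[290,220])*5).round(1))
E
```

```text
[ 0.49522252 -0.32801452  0.27599685] -62.05107380607889 [ 1.0670691   0.08284264 -3.35479702] [ 0.0007  0.0007 -0.0065 -0.0023 -0.0028 -0.0003 -0.    ]
wtcp [ 0.49507598 -0.3280993   0.27602393] 0.12232393218868289
ring [ 0.49788183 -0.32726593] 0.040171523315504255
[240.0, 242.0, 245.0, 245.0, 245.0, 245.0, 245.0, 230.0, 155.0, 91.0, 91.0, 90.0, 93.0, 92.0, 89.0, 85.0, 84.0, 85.0, 85.0, 86.0, 86.0, 85.0, 85.0, 92.0, 118.0, 123.0, 123.0, 123.0, 105.0, 67.0, 40.0, 41.0, 41.0, 43.0]
[294.  206.7] [345.3 256.5]
[289.9 217.3] [349.1 274.1]
236 [148, 150, 149, 149, 149, 133, 111, 102, 104, 106, 108, 104, 99, 105] [113, 126, 168, 196, 197, 195, 196, 194, 203, 239, 242, 242, 242, 242, 242, 242]
240 [151, 149, 150, 151, 142, 115, 102, 104, 102, 105, 102, 100, 104, 117] [130, 117, 129, 166, 193, 190, 191, 199, 199, 225, 242, 244, 245, 244, 244, 244]
244 [151, 154, 153, 156, 125, 105, 100, 101, 101, 105, 102, 104, 111, 121] [131, 122, 114, 127, 168, 198, 196, 198, 199, 199, 235, 239, 239, 239, 239, 240]
[215.2 279.1] [300.9 338.7]
[216.5 215.8] [304.4 274.8]
[170.6 269.5] [336.7 385.9]
[207.9 294.5] [299.2 358.5]
```

jog_arm(targets=[{"x":0,"y":0,"z":0,"ax":0,"ay":0,"az":0},{"x":0,"y":0,"z":0,"ax":0,"ay":0,"az":0},{"x":0,"y":0,"z":0,"ax":0,"ay":0,"az":0},{"x":0,"y":0,"z":0,"ax":0,"ay":0,"az":0},{"x":0,"y":0,"z":0,"ax":0,"ay":0,"az":0},{"x":0,"y":0,"z":0,"ax":0,"ay":0,"az":0}])

```text
t: 7.28
tcp_pos: [0.4957, -0.3277, 0.2757]
eef_rot: [-0.0, 0.857, -0.515, 0.0]
wrist_force: [0.7, -0.9, -2.6]
opening: 0.0175
```

```bash
python3 - <<'E'
from snap import *
s=ctrl.state(); print(s["t"],s["tcp_pos"],yaw(s)[0],s["wrist_force"],s["ft_torque"])
E
```

```text
7.2833 [ 0.49567305 -0.32768381  0.27571459] -61.98268316351519 [ 0.65710604 -0.87490412 -2.60160071] [-0.09904098  0.15440749  0.00708869]
```

jog_arm(targets=[{"x":-0.0007,"y":-0.0008,"z":0.003,"ax":0,"ay":0,"az":0},{"x":-0.0007,"y":-0.0008,"z":0.006,"ax":0,"ay":0,"az":0},{"x":-0.0007,"y":-0.0008,"z":0.008,"ax":0,"ay":0,"az":0},{"x":-0.0007,"y":-0.0008,"z":0.01,"ax":0,"ay":0,"az":0},{"x":-0.0007,"y":-0.0008,"z":0.012,"ax":0,"ay":0,"az":0},{"x":-0.0007,"y":-0.0008,"z":0.0135,"ax":0,"ay":0,"az":0},{"x":-0.0007,"y":-0.0008,"z":0.015,"ax":0,"ay":0,"az":0},{"x":-0.0007,"y":-0.0008,"z":0.015,"ax":0,"ay":0,"az":0}])

```text
t: 7.95
tcp_pos: [0.4959, -0.3266, 0.2604]
eef_rot: [0.0, 0.857, -0.515, -0.0]
wrist_force: [0.4, 0.3, -2.8]
opening: 0.0178
```

```bash
cat > st.py <<'E'
from snap import *
s=ctrl.state(); print(s["t"],s["tcp_pos"].round(4),"foot z-0.11:",(s["tcp_pos"][2]-.1537-.11).round(4),"yaw",yaw(s)[0].round(2),"F",s["wrist_force"].round(2),"M",s["ft_torque"].round(3),"q7",s["qpos"][6].round(3),s["opening"].round(4),"tilt",np.degrees(yaw(s)[1][:2,2]).round(2))
E
python3 st.py
```

```text
Traceback (most recent call last):
  File "st.py", line 2, in <module>
    s=ctrl.state(); print(s["t"],s["tcp_pos"].round(4),"foot z-0.11:",(s["tcp_pos"][2]-.1537-.11).round(4),"yaw",yaw(s)[0].round(2),"F",s["wrist_force"].round(2),"M",s["ft_torque"].round(3),"q7",s["qpos"][6].round(3),s["opening"].round(4),"tilt",np.degrees(yaw(s)[1][:2,2]).round(2))
                                                                                                                                                                                                                         ^^^^^^^^^^^^^^^^^^
AttributeError: 'float' object has no attribute 'round'
```

jog_arm(targets=[{"x":0,"y":0,"z":0.003,"ax":0,"ay":0,"az":0},{"x":0,"y":0,"z":0.006,"ax":0,"ay":0,"az":0},{"x":0,"y":0,"z":0.01,"ax":0,"ay":0,"az":0},{"x":0,"y":0,"z":0.014,"ax":0,"ay":0,"az":0},{"x":0,"y":0,"z":0.018,"ax":0,"ay":0,"az":0},{"x":0,"y":0,"z":0.022,"ax":0,"ay":0,"az":0},{"x":0,"y":0,"z":0.026,"ax":0,"ay":0,"az":0},{"x":0,"y":0,"z":0.03,"ax":0,"ay":0,"az":0},{"x":0,"y":0,"z":0.03,"ax":0,"ay":0,"az":0}])

```text
t: 8.7
tcp_pos: [0.4957, -0.3264, 0.2297]
eef_rot: [0.0, 0.857, -0.515, -0.001]
wrist_force: [-0.1, -0.2, -2.4]
opening: 0.0178
```

```bash
sed -i 's/s\["opening"\].round(4)/round(s["opening"],4)/; s/print(s\["t"\]/print(round(s["t"],2)/' st.py; python3 st.py
```

```text
8.7 [ 0.4957 -0.3264  0.2297] foot z-0.11: -0.034 yaw -61.98 F [-0.1  -0.16 -2.35] M [-0.067  0.161 -0.035] q7 -0.225 0.0178 tilt [-0.07  0.03]
```

jog_arm(targets=[{"x":0,"y":0,"z":0.003,"ax":0,"ay":0,"az":0},{"x":0,"y":0,"z":0.007,"ax":0,"ay":0,"az":0},{"x":0,"y":0,"z":0.011,"ax":0,"ay":0,"az":0},{"x":0,"y":0,"z":0.015,"ax":0,"ay":0,"az":0},{"x":0,"y":0,"z":0.019,"ax":0,"ay":0,"az":0},{"x":0,"y":0,"z":0.022,"ax":0,"ay":0,"az":0},{"x":0,"y":0,"z":0.024,"ax":0,"ay":0,"az":0},{"x":0,"y":0,"z":0.0255,"ax":0,"ay":0,"az":0},{"x":0,"y":0,"z":0.027,"ax":0,"ay":0,"az":0},{"x":0,"y":0,"z":0.0285,"ax":0,"ay":0,"az":0},{"x":0,"y":0,"z":0.0285,"ax":0,"ay":0,"az":0}])

```text
t: 9.62
tcp_pos: [0.496, -0.3266, 0.202]
eef_rot: [-0.0, 0.857, -0.515, -0.0]
wrist_force: [-0.8, 0.4, -2.6]
opening: 0.0178
```

```bash
python3 st.py
```

```text
9.62 [ 0.496  -0.3266  0.202 ] foot z-0.11: -0.0617 yaw -61.98 F [-0.77  0.42 -2.62] M [-0.056  0.16  -0.034] q7 -0.203 0.0178 tilt [-0.01  0.01]
```

jog_arm(targets=[{"x":0,"y":0,"z":0.001,"ax":0,"ay":0,"az":0},{"x":0,"y":0,"z":0.002,"ax":0,"ay":0,"az":0},{"x":0,"y":0,"z":0.003,"ax":0,"ay":0,"az":0},{"x":0,"y":0,"z":0.003,"ax":0,"ay":0,"az":0}])

```text
t: 9.95
tcp_pos: [0.496, -0.3266, 0.199]
eef_rot: [-0.0, 0.857, -0.515, -0.0]
wrist_force: [0.2, -0.1, -1.9]
opening: 0.0181
```

```bash
python3 st.py
```

```text
9.95 [ 0.496  -0.3266  0.199 ] foot z-0.11: -0.0647 yaw -61.98 F [ 0.22 -0.12 -1.87] M [-0.082  0.11   0.003] q7 -0.201 0.0181 tilt [-0.01  0.01]
```

jog_arm(targets=[{"x":0,"y":0,"z":0.001,"ax":0,"ay":0,"az":0},{"x":0,"y":0,"z":0.002,"ax":0,"ay":0,"az":0},{"x":0,"y":0,"z":0.003,"ax":0,"ay":0,"az":0},{"x":0,"y":0,"z":0.003,"ax":0,"ay":0,"az":0}])

```text
t: 10.28
tcp_pos: [0.496, -0.3266, 0.196]
eef_rot: [-0.0, 0.857, -0.515, -0.0]
wrist_force: [0.4, -0.6, -3.9]
opening: 0.0181
```

```bash
python3 st.py
```

```text
10.28 [ 0.496  -0.3266  0.196 ] foot z-0.11: -0.0677 yaw -61.98 F [ 0.41 -0.64 -3.86] M [-0.028  0.123 -0.038] q7 -0.198 0.0181 tilt [-0.01  0.01]
```

jog_arm(targets=[{"x":0,"y":0,"z":0.0015,"ax":0,"ay":0,"az":0},{"x":0,"y":0,"z":0.003,"ax":0,"ay":0,"az":0},{"x":0,"y":0,"z":0.0045,"ax":0,"ay":0,"az":0},{"x":0,"y":0,"z":0.006,"ax":0,"ay":0,"az":0},{"x":0,"y":0,"z":0.0075,"ax":0,"ay":0,"az":0},{"x":0,"y":0,"z":0.009,"ax":0,"ay":0,"az":0},{"x":0,"y":0,"z":0.009,"ax":0,"ay":0,"az":0}])

```text
t: 10.87
tcp_pos: [0.4959, -0.3266, 0.1869]
eef_rot: [0.0, 0.857, -0.515, -0.0]
wrist_force: [-0.4, 0.5, -2.8]
opening: 0.0181
```

```bash
python3 st.py; python3 - <<'E'
from snap import *
im,ci,s=snap("scene","s8"); cv2.imwrite("pics/s8c.png",cv2.resize(im[220:340,290:400],None,fx=5,fy=5,interpolation=cv2.INTER_CUBIC))
E
```

```text
10.87 [ 0.4959 -0.3266  0.1869] foot z-0.11: -0.0768 yaw -61.98 F [-0.39  0.54 -2.82] M [-0.101  0.146  0.066] q7 -0.191 0.0181 tilt [-0.02  0.01]
```

View pics/s8c.png

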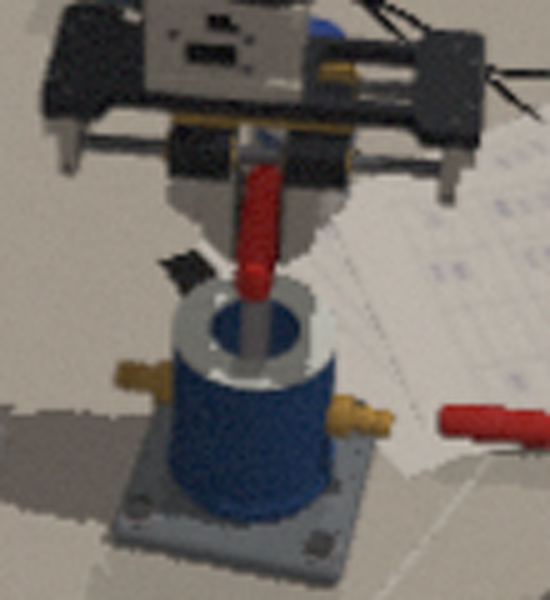

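jog_arm(targets=[{"x":0,"y":0,"z":0,"ax":0,"ay":0,"az":2},{"x":0,"y":0,"z":0,"ax":0,"ay":0,"az":5},{"x":0,"y":0,"z":0,"ax":0,"ay":0,"az":8},{"x":0,"y":0,"z":0,"ax":0,"ay":0,"az":11},{"x":0,"y":0,"z":0,"ax":0,"ay":0,"az":14},{"x":0,"y":0,"z":0,"ax":0,"ay":0,"az":16}])

```text
t: 11.42
tcp_pos: [0.4961, -0.3267, 0.1873]
eef_rot: [-0.0, 0.776, -0.63, 0.0]
wrist_force: [-0.0, -0.5, -1.9]
opening: 0.0177
```

```bash
python3 st.py
```

```text
11.42 [ 0.4961 -0.3267  0.1873] foot z-0.11: -0.0764 yaw -78.13 F [-0.03 -0.52 -1.85] M [-0.028  0.309  0.139] q7 -0.423 0.0177 tilt [0. 0.]
```

jog_arm(targets=[{"x":0,"y":0,"z":0,"ax":0,"ay":0,"az":2},{"x":0,"y":0,"z":0,"ax":0,"ay":0,"az":4},{"x":0,"y":0,"z":0,"ax":0,"ay":0,"az":6},{"x":0,"y":0,"z":0,"ax":0,"ay":0,"az":8}])

```text
t: 11.75
tcp_pos: [0.4961, -0.3267, 0.1873]
eef_rot: [-0.0, 0.731, -0.682, 0.0]
wrist_force: [-0.9, 0.5, -2.5]
opening: 0.0179
```

```bash
python3 st.py
```

```text
11.75 [ 0.4961 -0.3267  0.1873] foot z-0.11: -0.0764 yaw -86.07 F [-0.91  0.47 -2.46] M [-0.098  0.286  0.155] q7 -0.537 0.0179 tilt [ 0. -0.]
```

jog_arm(targets=[{"x":0,"y":0,"z":0,"ax":0,"ay":0,"az":1},{"x":0,"y":0,"z":0,"ax":0,"ay":0,"az":2}])

```text
t: 11.92
tcp_pos: [0.496, -0.3267, 0.1873]
eef_rot: [0.0, 0.719, -0.695, 0.0]
wrist_force: [-0.7, 0.6, -1.1]
opening: 0.0181
```

```bash
python3 st.py
```

```text
11.92 [ 0.496  -0.3267  0.1873] foot z-0.11: -0.0764 yaw -88.02 F [-0.74  0.63 -1.05] M [-0.038  0.331  0.133] q7 -0.565 0.0181 tilt [-0. -0.]
```

jog_arm(targets=[{"x":0,"y":0,"z":0,"ax":0,"ay":0,"az":1.2},{"x":0,"y":0,"z":0,"ax":0,"ay":0,"az":2.4}])

```text
t: 12.08
tcp_pos: [0.4961, -0.3267, 0.1873]
eef_rot: [0.0, -0.704, 0.71, -0.0]
wrist_force: [-0.9, 0.6, -1.8]
opening: 0.018
```

```bash
python3 st.py
```

```text
12.08 [ 0.4961 -0.3267  0.1873] foot z-0.11: -0.0764 yaw -90.47 F [-0.92  0.59 -1.83] M [-0.074  0.334  0.124] q7 -0.599 0.018 tilt [0.01 0.  ]
```

jog_arm(targets=[{"x":0,"y":0,"z":0,"ax":0,"ay":0,"az":1.2},{"x":0,"y":0,"z":0,"ax":0,"ay":0,"az":2.4}])

```text
t: 12.25
tcp_pos: [0.496, -0.3267, 0.1873]
eef_rot: [0.0, -0.689, 0.725, -0.0]
wrist_force: [-0.0, -0.4, -1.2]
opening: 0.0181
```

```bash
python3 st.py
```

```text
12.25 [ 0.496  -0.3267  0.1873] foot z-0.11: -0.0764 yaw -92.89 F [-0.   -0.41 -1.21] M [0.072 0.342 0.102] q7 -0.634 0.0181 tilt [0.01 0.  ]
```

jog_arm(targets=[{"x":0,"y":0,"z":0,"ax":0,"ay":0,"az":1.2},{"x":0,"y":0,"z":0,"ax":0,"ay":0,"az":2.4}])

```text
t: 12.42
tcp_pos: [0.4961, -0.3267, 0.1873]
eef_rot: [0.0, -0.674, 0.739, -0.0]
wrist_force: [-1.0, -0.1, -0.1]
opening: 0.0179
```

```bash
python3 st.py
```

```text
12.42 [ 0.4961 -0.3267  0.1873] foot z-0.11: -0.0764 yaw -95.3 F [-0.99 -0.11 -0.08] M [0.031 0.349 0.092] q7 -0.668 0.0179 tilt [ 0.01 -0.  ]
```

jog_arm(targets=[{"x":0,"y":0,"z":0,"ax":0,"ay":0,"az":1.2},{"x":0,"y":0,"z":0,"ax":0,"ay":0,"az":2.4}])

```text
t: 12.58
tcp_pos: [0.4961, -0.3267, 0.1873]
eef_rot: [0.0, -0.658, 0.753, -0.0]
wrist_force: [-0.0, 0.6, 0.3]
opening: 0.0179
```

```bash
python3 st.py
```

```text
12.58 [ 0.4961 -0.3267  0.1873] foot z-0.11: -0.0764 yaw -97.7 F [-0.04  0.57  0.32] M [0.026 0.377 0.106] q7 -0.702 0.0179 tilt [ 0.01 -0.  ]
```

jog_arm(targets=[{"x":0,"y":0,"z":0,"ax":0,"ay":0,"az":1.2},{"x":0,"y":0,"z":0,"ax":0,"ay":0,"az":2.4}])

```text
t: 12.75
tcp_pos: [0.4961, -0.3267, 0.1873]
eef_rot: [0.0, -0.642, 0.767, -0.0]
wrist_force: [-1.3, 0.7, 0.5]
opening: 0.0177
```

```bash
python3 st.py
```

```text
12.75 [ 0.4961 -0.3267  0.1873] foot z-0.11: -0.0764 yaw -100.1 F [-1.31  0.72  0.48] M [0.07  0.366 0.1  ] q7 -0.736 0.0177 tilt [ 0.01 -0.  ]
```

jog_arm(targets=[{"x":0,"y":0,"z":0,"ax":0,"ay":0,"az":1.2},{"x":0,"y":0,"z":0,"ax":0,"ay":0,"az":2.4}])

```text
t: 12.92
tcp_pos: [0.4961, -0.3267, 0.1873]
eef_rot: [0.0, -0.626, 0.78, -0.0]
wrist_force: [0.2, 0.4, 0.1]
opening: 0.0178
```

```bash
python3 st.py
```

```text
12.92 [ 0.4961 -0.3267  0.1873] foot z-0.11: -0.0764 yaw -102.5 F [0.23 0.39 0.09] M [0.034 0.412 0.151] q7 -0.77 0.0178 tilt [ 0. -0.]
```

jog_arm(targets=[{"x":0,"y":0,"z":0,"ax":0,"ay":0,"az":1.2},{"x":0,"y":0,"z":0,"ax":0,"ay":0,"az":2.4}])

```text
t: 13.08
tcp_pos: [0.4961, -0.3267, 0.1872]
eef_rot: [0.0, -0.609, 0.793, -0.0]
wrist_force: [0.1, 1.1, 0.6]
opening: 0.0178
```

```bash
python3 st.py
```

```text
13.08 [ 0.4961 -0.3267  0.1872] foot z-0.11: -0.0765 yaw -104.91 F [0.07 1.13 0.61] M [0.031 0.364 0.149] q7 -0.804 0.0178 tilt [ 0.01 -0.  ]
```

jog_arm(targets=[{"x":0,"y":0,"z":0,"ax":0,"ay":0,"az":1},{"x":0,"y":0,"z":0,"ax":0,"ay":0,"az":2}])

```text
t: 13.25
tcp_pos: [0.4961, -0.3267, 0.1873]
eef_rot: [0.0, -0.596, 0.803, -0.0]
wrist_force: [-0.3, 0.5, 0.4]
opening: 0.018
```

```bash
python3 st.py
```

```text
13.25 [ 0.4961 -0.3267  0.1873] foot z-0.11: -0.0764 yaw -106.88 F [-0.32  0.51  0.41] M [0.051 0.418 0.184] q7 -0.832 0.018 tilt [ 0.01 -0.  ]
```

jog_arm(targets=[{"x":0,"y":0,"z":0,"ax":0,"ay":0,"az":0.6},{"x":0,"y":0,"z":0,"ax":0,"ay":0,"az":1.2}])

```text
t: 13.42
tcp_pos: [0.4961, -0.3267, 0.1873]
eef_rot: [0.0, -0.588, 0.809, -0.0]
wrist_force: [-1.4, 0.6, 1.4]
opening: 0.0178
```

```bash
python3 st.py
```

```text
13.42 [ 0.4961 -0.3267  0.1873] foot z-0.11: -0.0764 yaw -108.04 F [-1.36  0.58  1.37] M [0.003 0.422 0.074] q7 -0.848 0.0178 tilt [ 0.01 -0.  ]
```

jog_arm(targets=[{"x":0,"y":0,"z":0,"ax":0,"ay":0,"az":1},{"x":0,"y":0,"z":0,"ax":0,"ay":0,"az":2}])

```text
t: 13.58
tcp_pos: [0.496, -0.3267, 0.1872]
eef_rot: [0.0, -0.573, 0.82, -0.0]
wrist_force: [-0.6, -0.4, 0.9]
opening: 0.0176
```

```bash
python3 st.py
```

```text
13.58 [ 0.496  -0.3267  0.1872] foot z-0.11: -0.0765 yaw -110.08 F [-0.61 -0.44  0.86] M [0.044 0.361 0.14 ] q7 -0.877 0.0176 tilt [ 0.01 -0.  ]
```

jog_arm(targets=[{"x":0,"y":0,"z":0,"ax":0,"ay":0,"az":1},{"x":0,"y":0,"z":0,"ax":0,"ay":0,"az":2}])

```text
t: 13.75
tcp_pos: [0.4961, -0.3267, 0.1872]
eef_rot: [0.0, -0.559, 0.829, -0.0]
wrist_force: [-0.4, -0.2, 0.7]
opening: 0.0179
```

```bash
python3 st.py
```

```text
13.75 [ 0.4961 -0.3267  0.1872] foot z-0.11: -0.0765 yaw -112.08 F [-0.37 -0.2   0.69] M [-0.087  0.428  0.287] q7 -0.905 0.0179 tilt [ 0. -0.]
```

```bash
cat > avg.py <<'E'
from snap import *
M=[];F=[]
for i in range(6):
    s=ctrl.state(); M.append(s["ft_torque"]);F.append(s["wrist_force"]); ctrl.snapshot("top")
s=ctrl.state();M.append(s["ft_torque"])
print(round(s["t"],2),"Mz",np.array(M)[:,2].round(3),np.mean(M,0).round(3),"F",np.mean(F,0).round(2),"yaw",yaw(s)[0].round(2))
E
python3 avg.py
```

```text
14.05 Mz [0.287 0.234 0.149 0.19  0.147 0.167 0.245] [0.005 0.401 0.203] F [-0.42  0.24  0.85] yaw -111.98
```

jog_arm(targets=[{"x":0,"y":0,"z":0,"ax":0,"ay":0,"az":0.5},{"x":0,"y":0,"z":0,"ax":0,"ay":0,"az":1.0}])

```text
t: 14.22
tcp_pos: [0.4961, -0.3266, 0.1872]
eef_rot: [0.0, -0.552, 0.834, 0.0]
wrist_force: [0.0, -0.3, 1.8]
opening: 0.0179
```

```bash
python3 avg.py
```

```text
14.52 Mz [0.363 0.38  0.407 0.394 0.301 0.36  0.341] [-0.029  0.399  0.364] F [-0.37 -0.31  0.78] yaw -112.97
```

jog_arm(targets=[{"x":0,"y":0,"z":0,"ax":0,"ay":0,"az":0.3},{"x":0,"y":0,"z":0,"ax":0,"ay":0,"az":0.3},{"x":0,"y":0,"z":0,"ax":0,"ay":0,"az":0.3}])

```text
t: 14.77
tcp_pos: [0.4961, -0.3267, 0.1872]
eef_rot: [0.0, -0.55, 0.835, 0.0]
wrist_force: [-1.4, -0.8, -0.5]
opening: 0.0182
```

```bash
python3 avg.py
```

```text
15.07 Mz [0.345 0.351 0.364 0.379 0.406 0.377 0.401] [-0.042  0.366  0.375] F [-0.52  0.09  0.54] yaw -113.28
```

jog_arm(targets=[{"x":0,"y":0,"z":0,"ax":0,"ay":0,"az":-1.5},{"x":0,"y":0,"z":0,"ax":0,"ay":0,"az":-3},{"x":0,"y":0,"z":0,"ax":0,"ay":0,"az":-4.5},{"x":0,"y":0,"z":0,"ax":0,"ay":0,"az":-6}])

```text
t: 15.4
tcp_pos: [0.496, -0.3265, 0.187]
eef_rot: [0.0, -0.594, 0.805, 0.0]
wrist_force: [0.6, -0.1, -4.1]
opening: 0.0176
```

```bash
python3 avg.py
```

```text
15.7 Mz [-0.032  0.013  0.026 -0.019 -0.009  0.024 -0.123] [-0.026  0.204 -0.017] F [ 0.09  0.03 -3.06] yaw -107.3
```

jog_arm(targets=[{"x":0,"y":0,"z":-0.002,"ax":0,"ay":0,"az":0},{"x":0,"y":0,"z":-0.005,"ax":0,"ay":0,"az":0},{"x":0,"y":0,"z":-0.009,"ax":0,"ay":0,"az":0},{"x":0,"y":0,"z":-0.013,"ax":0,"ay":0,"az":0},{"x":0,"y":0,"z":-0.018,"ax":0,"ay":0,"az":0},{"x":0,"y":0,"z":-0.024,"ax":0,"ay":0,"az":0},{"x":0,"y":0,"z":-0.032,"ax":0,"ay":0,"az":0},{"x":0,"y":0,"z":-0.042,"ax":0,"ay":0,"az":0},{"x":0,"y":0,"z":-0.052,"ax":0,"ay":0,"az":0},{"x":0,"y":0,"z":-0.062,"ax":0,"ay":0,"az":0},{"x":0,"y":0,"z":-0.075,"ax":0,"ay":0,"az":0},{"x":0,"y":0,"z":-0.09,"ax":0,"ay":0,"az":0},{"x":0,"y":0,"z":-0.105,"ax":0,"ay":0,"az":0},{"x":0,"y":0,"z":-0.105,"ax":0,"ay":0,"az":0},{"x":0,"y":0,"z":-0.105,"ax":0,"ay":0,"az":0}])

```text
t: 16.95
tcp_pos: [0.4963, -0.3271, 0.2932]
eef_rot: [0.0, -0.593, 0.805, -0.001]
wrist_force: [0.3, 0.2, -3.3]
opening: 0.0178
```

```bash
python3 st.py
```

```text
16.95 [ 0.4963 -0.3271  0.2932] foot z-0.11: 0.0295 yaw -107.28 F [ 0.34  0.23 -3.34] M [-0.051  0.183 -0.067] q7 -0.924 0.0178 tilt [ 0.1  -0.04]
```

jog_arm(targets=[{"x":-0.02,"y":0.004,"z":0,"ax":0,"ay":0,"az":-3},{"x":-0.045,"y":0.01,"z":0,"ax":0,"ay":0,"az":-7},{"x":-0.075,"y":0.017,"z":0,"ax":0,"ay":0,"az":-11},{"x":-0.105,"y":0.024,"z":0,"ax":0,"ay":0,"az":-15},{"x":-0.135,"y":0.031,"z":0,"ax":0,"ay":0,"az":-19},{"x":-0.165,"y":0.038,"z":0,"ax":0,"ay":0,"az":-23},{"x":-0.195,"y":0.045,"z":0,"ax":0,"ay":0,"az":-27},{"x":-0.225,"y":0.052,"z":0,"ax":0,"ay":0,"az":-31},{"x":-0.25,"y":0.058,"z":0,"ax":0,"ay":0,"az":-33.9},{"x":-0.271,"y":0.0625,"z":0,"ax":0,"ay":0,"az":-33.9},{"x":-0.271,"y":0.0625,"z":0,"ax":0,"ay":0,"az":-33.9},{"x":-0.271,"y":0.0625,"z":0,"ax":0,"ay":0,"az":-33.9},{"x":-0.271,"y":0.0625,"z":0,"ax":0,"ay":0,"az":-33.9},{"x":-0.271,"y":0.0625,"z":0,"ax":0,"ay":0,"az":-33.9},{"x":-0.271,"y":0.0625,"z":0,"ax":0,"ay":0,"az":-33.9},{"x":-0.271,"y":0.0625,"z":0,"ax":0,"ay":0,"az":-33.9}])

```text
t: 18.28
tcp_pos: [0.5167, -0.0504, 0.2922]
eef_rot: [0.0, 0.801, -0.598, 0.0]
wrist_force: [0.1, 0.2, -2.9]
opening: 0.0182
```

```bash
python3 st.py;  python3 - <<'E'
from snap import *
im,ci,s=snap("wrist","w9"); cv2.imwrite("pics/w9c.png",cv2.resize(im[160:320,220:420],None,fx=4,fy=4,interpolation=cv2.INTER_CUBIC))
s=ctrl.state(); print(s["tcp_pos"])
E
```

```text
18.28 [ 0.5167 -0.0504  0.2922] foot z-0.11: 0.0285 yaw -73.49 F [ 0.14  0.18 -2.91] M [-0.077  0.151  0.03 ] q7 -0.976 0.0182 tilt [ 0.   -0.01]
[ 0.51675445 -0.05014466  0.29221886]
```

View pics/w9c.png

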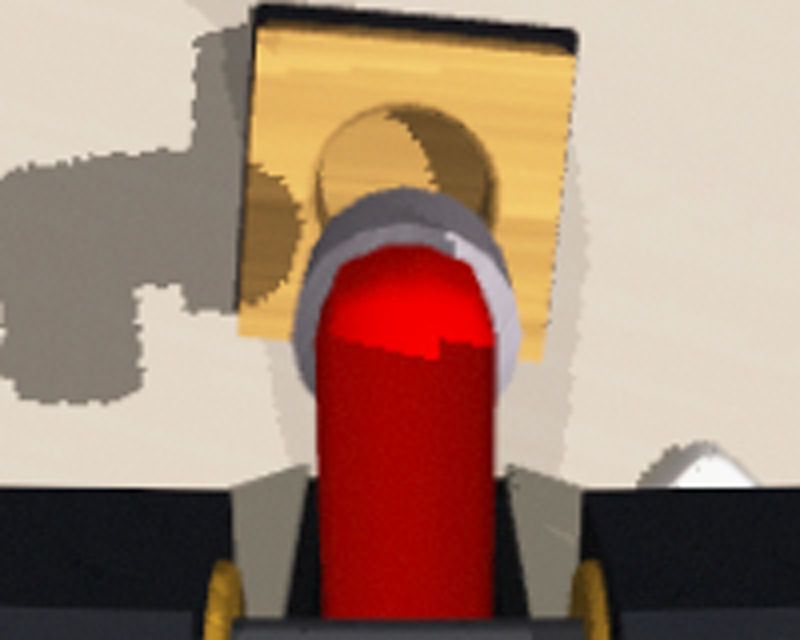

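jog_arm(targets=[{"x":0,"y":0,"z":0.015,"ax":0,"ay":0,"az":0},{"x":0,"y":0,"z":0.035,"ax":0,"ay":0,"az":0},{"x":0,"y":0,"z":0.055,"ax":0,"ay":0,"az":0},{"x":0,"y":0,"z":0.07,"ax":0,"ay":0,"az":0},{"x":0,"y":0,"z":0.082,"ax":0,"ay":0,"az":0},{"x":0,"y":0,"z":0.088,"ax":0,"ay":0,"az":0},{"x":0,"y":0,"z":0.092,"ax":0,"ay":0,"az":0},{"x":0,"y":0,"z":0.095,"ax":0,"ay":0,"az":0},{"x":0,"y":0,"z":0.098,"ax":0,"ay":0,"az":0},{"x":0,"y":0,"z":0.098,"ax":0,"ay":0,"az":0}])

```text
t: 19.17
tcp_pos: [0.517, -0.0494, 0.1943]
eef_rot: [-0.0, 0.802, -0.597, 0.0]
wrist_force: [0.1, 0.1, -2.2]
opening: 0.0176
```

```bash
python3 st.py
```

```text
19.17 [ 0.517  -0.0494  0.1943] foot z-0.11: -0.0694 yaw -73.38 F [ 0.14  0.13 -2.25] M [-0.085  0.179  0.028] q7 -0.864 0.0176 tilt [0.02 0.  ]
```

Inside the well, no contact. I'll continue down to the floor.

jog_arm(targets=[{"x":0,"y":0,"z":0.004,"ax":0,"ay":0,"az":0},{"x":0,"y":0,"z":0.009,"ax":0,"ay":0,"az":0},{"x":0,"y":0,"z":0.014,"ax":0,"ay":0,"az":0},{"x":0,"y":0,"z":0.019,"ax":0,"ay":0,"az":0},{"x":0,"y":0,"z":0.023,"ax":0,"ay":0,"az":0},{"x":0,"y":0,"z":0.025,"ax":0,"ay":0,"az":0},{"x":0,"y":0,"z":0.0265,"ax":0,"ay":0,"az":0},{"x":0,"y":0,"z":0.0275,"ax":0,"ay":0,"az":0},{"x":0,"y":0,"z":0.0275,"ax":0,"ay":0,"az":0}])

```text
t: 19.92
tcp_pos: [0.5169, -0.0494, 0.1666]
eef_rot: [0.0, 0.802, -0.598, -0.0]
wrist_force: [0.4, 0.2, -2.1]
opening: 0.0181
```

```bash
python3 st.py
```

```text
19.92 [ 0.5169 -0.0494  0.1666] foot z-0.11: -0.0971 yaw -73.39 F [ 0.39  0.16 -2.08] M [-0.039  0.162 -0.018] q7 -0.829 0.0181 tilt [-0.01 -0.  ]
```

jog_arm(targets=[{"x":0,"y":0,"z":0.0005,"ax":0,"ay":0,"az":0},{"x":0,"y":0,"z":0.001,"ax":0,"ay":0,"az":0},{"x":0,"y":0,"z":0.001,"ax":0,"ay":0,"az":0}])

```text
t: 20.17
tcp_pos: [0.5169, -0.0493, 0.1658]
eef_rot: [-0.0, 0.802, -0.597, 0.0]
wrist_force: [0.1, -0.3, -2.9]
opening: 0.0177
```

```bash
python3 st.py
```

```text
20.17 [ 0.5169 -0.0493  0.1658] foot z-0.11: -0.0979 yaw -73.38 F [ 0.06 -0.32 -2.87] M [-0.101  0.127  0.047] q7 -0.827 0.0177 tilt [0.01 0.01]
```

jog_arm(targets=[{"x":0,"y":0,"z":0.0004,"ax":0,"ay":0,"az":0},{"x":0,"y":0,"z":0.0008,"ax":0,"ay":0,"az":0},{"x":0,"y":0,"z":0.001,"ax":0,"ay":0,"az":0}])

```text
t: 20.42
tcp_pos: [0.5175, -0.0494, 0.1656]
eef_rot: [-0.001, 0.802, -0.598, 0.0]
wrist_force: [-1.7, 0.8, 11.7]
opening: 0.0177
```

```bash
python3 st.py
```

```text
20.42 [ 0.5175 -0.0494  0.1656] foot z-0.11: -0.0981 yaw -73.38 F [-1.71  0.82 11.67] M [ 0.229  0.903 -0.016] q7 -0.826 0.0177 tilt [0.07 0.03]
```

jog_arm(targets=[{"x":0,"y":0,"z":-0.0005,"ax":0,"ay":0,"az":0},{"x":0,"y":0,"z":-0.0006,"ax":0,"ay":0,"az":0},{"x":0,"y":0,"z":-0.0006,"ax":0,"ay":0,"az":0}])

```text
t: 20.67
tcp_pos: [0.5173, -0.0494, 0.1657]
eef_rot: [-0.0, 0.802, -0.597, 0.0]
wrist_force: [-0.3, 1.1, 3.0]
opening: 0.018
```

jog_arm(targets=[{"x":0,"y":0,"z":0,"ax":0,"ay":0,"az":0},{"x":0,"y":0,"z":0,"ax":0,"ay":0,"az":0},{"x":0,"y":0,"z":0,"ax":0,"ay":0,"az":0},{"x":0,"y":0,"z":0,"ax":0,"ay":0,"az":0},{"x":0,"y":0,"z":0,"ax":0,"ay":0,"az":0},{"x":0,"y":0,"z":0,"ax":0,"ay":0,"az":0},{"x":0,"y":0,"z":0,"ax":0,"ay":0,"az":0},{"x":0,"y":0,"z":0,"ax":0,"ay":0,"az":0},{"x":0,"y":0,"z":0,"ax":0,"ay":0,"az":0},{"x":0,"y":0,"z":0,"ax":0,"ay":0,"az":0}], jaw=0)

```text
t: 21.5
tcp_pos: [0.5169, -0.0493, 0.1653]
eef_rot: [0.0, 0.802, -0.597, -0.0]
wrist_force: [-0.3, 1.0, -0.5]
opening: 0.08
```

```bash
python3 st.py
```

```text
21.5 [ 0.5169 -0.0493  0.1653] foot z-0.11: -0.0984 yaw -73.38 F [-0.33  1.03 -0.5 ] M [-0.077  0.116 -0.005] q7 -0.827 0.08 tilt [-0.  0.]
```

jog_arm(targets=[{"x":0,"y":0,"z":-0.01,"ax":0,"ay":0,"az":0},{"x":0,"y":0,"z":-0.03,"ax":0,"ay":0,"az":0},{"x":0,"y":0,"z":-0.06,"ax":0,"ay":0,"az":0},{"x":0,"y":0,"z":-0.09,"ax":0,"ay":0,"az":0},{"x":0,"y":0,"z":-0.12,"ax":0,"ay":0,"az":0},{"x":0,"y":0,"z":-0.12,"ax":0,"ay":0,"az":0},{"x":0.03,"y":0.02,"z":-0.12,"ax":0,"ay":0,"az":0},{"x":0.065,"y":0.042,"z":-0.12,"ax":0,"ay":0,"az":0},{"x":0.1,"y":0.065,"z":-0.12,"ax":0,"ay":0,"az":0},{"x":0.13,"y":0.085,"z":-0.12,"ax":0,"ay":0,"az":0},{"x":0.16,"y":0.105,"z":-0.12,"ax":0,"ay":0,"az":0},{"x":0.19,"y":0.125,"z":-0.12,"ax":0,"ay":0,"az":0},{"x":0.22,"y":0.145,"z":-0.12,"ax":0,"ay":0,"az":0},{"x":0.245,"y":0.16,"z":-0.12,"ax":0,"ay":0,"az":0},{"x":0.258,"y":0.17,"z":-0.12,"ax":0,"ay":0,"az":0},{"x":0.258,"y":0.17,"z":-0.12,"ax":0,"ay":0,"az":0},{"x":0.258,"y":0.17,"z":-0.12,"ax":0,"ay":0,"az":0},{"x":0.258,"y":0.17,"z":-0.12,"ax":0,"ay":0,"az":0}])

```text
t: 23.0
tcp_pos: [0.4281, -0.3443, 0.2853]
eef_rot: [-0.0, 0.802, -0.597, -0.0]
wrist_force: [-0.3, 0.5, 0.3]
opening: 0.0921
```

```bash
python3 st.py; python3 - <<'E'
from snap import *
im,ci,s=snap("wrist","w10"); snap("top","t10"); snap("scene","s10")
x0,y0,x1,y1=265,85,385,205
up=cv2.resize(im[y0:y1,x0:x1],None,fx=4,fy=4,interpolation=cv2.INTER_CUBIC)
p=proj(ci,[.4972,-.3271,.049],True)[0]; cx,cy=int((p[0]-x0)*4),int((p[1]-y0)*4)
u=up.astype(int); rb=u[...,2]-u[...,0]
g=((rb<30)&(rb>-15)&(u.max(2)>70)).astype(np.uint8)*255
m=np.zeros_like(g); cv2.circle(m,(cx,cy),72,255,-1); g&=m
c=max(cv2.findContours(g,cv2.RETR_EXTERNAL,cv2.CHAIN_APPROX_NONE)[0],key=cv2.contourArea)
P=plane(ci,(c[:,0]-1.5)/4+[x0,y0],0.049,True)[:,:2]*1000
M=P.mean(0); mm=cv2.moments((P-M).astype(np.float32).reshape(-1,1,2)); ce=M+[mm["m10"]/mm["m00"],mm["m01"]/mm["m00"]]
d=P-ce; th=np.arctan2(d[:,1],d[:,0]); r=np.hypot(*d.T)
o=np.argsort(th); tt=np.linspace(-np.pi,np.pi,720,endpoint=False); rr=np.interp(tt,th[o],r[o],period=2*np.pi)
z=(rr*np.exp(-6j*tt)).mean(); print("area",abs(mm["m00"]),"ctr",ce,"corner",np.degrees(np.angle(z.conj()))/6%60,"amp",abs(z))
cv2.drawContours(up,[c],-1,(0,255,0),1); cv2.imwrite("pics/w10c.png",up)
E
```

```text
23.0 [ 0.4281 -0.3443  0.2853] foot z-0.11: 0.0216 yaw -73.35 F [-0.29  0.49  0.35] M [-0.094  0.111  0.036] q7 -0.331 0.0921 tilt [0.   0.05]
area 602.91306168232 ctr [ 497.10412928 -327.06329967] corner 46.138725640970506 amp 0.3670353271356046
```

View pics/w10.png

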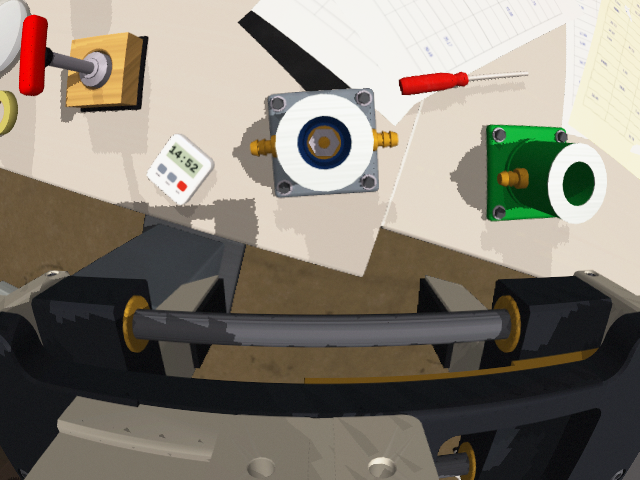

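View pics/s10.png

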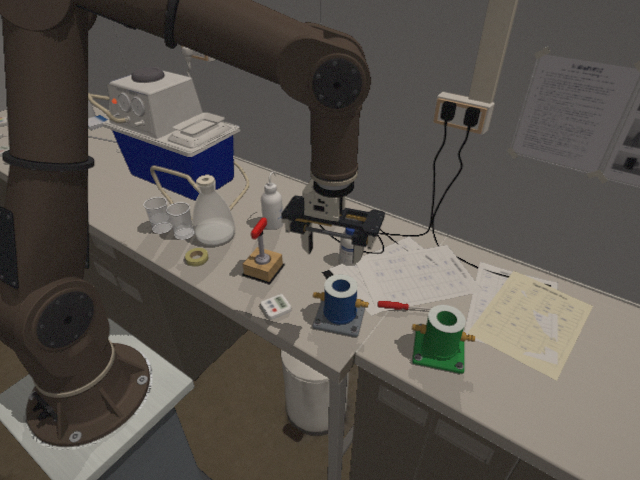

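View pics/w10c.png

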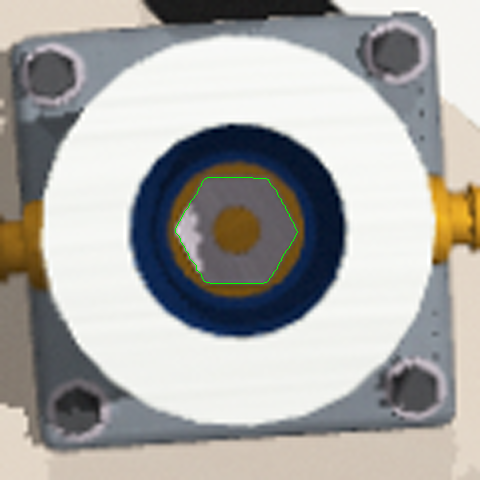

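The nut turned 42° clockwise (corner angle 28.2° to 46.1°, mod 60°). The wrench stands in its stand at wrist (95,68) and scene (262,250), and the gripper is clear of everything. I'll compare the bystanders with the first picture, then hand in.

```bash
python3 - <<'E'
from snap import *
a=cv2.imread("pics/scene0.png"); b=cv2.imread("pics/s10.png")
for n,(x,y,w,h) in {"timer":(255,288,40,34),"tape":(180,243,34,26),"stand+wrench":(235,212,55,75),"bottle":(335,245,30,22)}.items():
    t=a[y:y+h,x:x+w]; S=b[y-12:y+h+12,x-12:x+w+12]; r=cv2.matchTemplate(S,t,cv2.TM_CCOEFF_NORMED); _,v,_,l=cv2.minMaxLoc(r); print(n,"shift px",l[0]-12,l[1]-12,round(v,3))
print(ctrl.sign_off())
E
```

```text
timer shift px 0 0 0.889
tape shift px 0 0 0.995
stand+wrench shift px 0 0 0.895
bottle shift px 0 0 0.821
the job is handed in; nothing more can be done
None
```

The job is done and handed in at about 23 s of robot time. No verdict came back, so the result rests on my own checks below.

**What I did:** I took the wrench from the stand and lined its socket up with the nut by the wrist camera. It went down to about 77 mm below the mouth without noticeable force. I turned the nut clockwise until the torque climbed, and held it at a mean of about 0.37 N m. Then I backed off 6° to free the socket, lifted out, and put the wrench back in its well, where it touched the floor with about 12 N before I let go.

**Last checks:**
- **Nut:** The wrist camera shows it turned about 42° (0.73 rad), within the expected 0.45 to 0.8 rad. Its final angle agrees with the stop I felt to about 0.01 rad. Torque after backing off was about zero, so I don't think it was loosened again.
- **Wrench:** It stands upright in the stand, with no pixel shift from the first picture.
- **Bystanders:** The timer, tape roll and bottle show no shift in the scene view. The match scores for timer and bottle were lower (0.89 and 0.82); I put that down to the arm's shadow and overlap.

**Doubts:**
- The torque reading is noisy, about ±0.04 N m per sample.
- The cameras disagreed by about 2.5 mm on the bore's position. I aimed between them, and the socket went in without touching the rim.

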